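# Put the measuring tools back and check them in

### The job

Put the tools lying on the bench (three or four of: pliers, caliper, dial indicator, feeler gauge) back into the open drawer of the tool chest, pressing each fully home into its own cutout of the insert. When all are in, pick up the barcode scanner and hold it still and level, square on to the middle of the barcode label with its nose about 80 mm away, for two seconds; then lay the scanner flat in the free compartment on the right of the drawer and slide the drawer fully shut. Leave the mug, the can and the tape alone.

Things in the scene. Friction and masses are not known exactly. Their poses are not given: they have to be found in the camera images.
- pliers: Origin: centre of the underside below the grip place, x along its length, z up. Compact pliers lying flat, 24 mm tall: two blue handles side by side from x -55 to +12 mm, 34 mm wide over both (grip here, from above); steel head from x +12 to +52 mm, 24 mm wide. 180 g nominal. May be absent.
- caliper: Origin: centre of the underside below the grip place, x along its length, z up. Digital caliper lying flat: black display head 40 (x) x 28 (y) x 24 (z) mm centred on the origin (grip here), steel beam 14 mm wide and 8 mm thick from x -50 to +60 mm, steel jaw at x 50 to 60 mm reaching from y -25 to +7 mm. 130 g. May be absent.
- indicator: Origin: centre of the underside below the grip place, x along its length, z up. Round dial indicator lying face up, white face with a red hand: steel body 46 mm diameter, 24 mm tall, centred on the origin (grip here), 8 mm stem towards +x ending at x +52 mm. 150 g. May be absent.
- feeler: Origin: centre of the underside below the grip place, x along its length, z up. Brass-coloured feeler gauge pack lying as a bar 70 (x) x 18 (y) x 24 (z) mm, centred on the origin, a dark pivot towards +x; it fits its cutout either way round. 120 g. May be absent.
- scanner: Origin: centre of the underside below the grip place, x along its length, z up. Hand-held barcode scanner lying flat, 36 mm tall: yellow grip 34 mm wide from x -60 to +20 mm, black head 40 mm wide from x +20 to +55 mm with a red window in its nose, looking along +x. 170 g.
- scanner_nose (a point): Middle of the scanner's red window: 55 mm ahead of and 18 mm above the scanner's origin.
- scanner_focus (a point): The scanner's focus point, 80 mm straight ahead of the nose (135 mm ahead of and 18 mm above the scanner's origin).
- label (a point): Centre of the white barcode label (70 mm wide, 50 mm high) on the upright green plate of a fixed stand, 110 mm above the bench. x points into the plate (square on, the scanner's x lies along it), z up. The plate is 100 mm wide and 157 mm high, a 70 mm white strip on its top edge above the label; the label side faces the robot; its base reaches 25 mm in front of the label.
- chest_drawer0 (a joint): How far the top drawer of the dark steel tool chest has been pushed in, m (0 = fully open, 0.18 = fully shut). It slides shut away from the robot, along the chest's x, with about 1 N of friction, and stays where left. The chest is 270 mm deep, 376 mm wide, 150 mm high. Drawer: red front 15 mm thick, side walls reach to 128 mm above the bench, its front to 139 mm.
- drawer_handle (a point): Middle of the drawer's horizontal aluminium bar handle, 120 mm long along y and about 10 mm thick, 35 mm in front of the red drawer front and 38 mm below the chest's top; axes as the chest's: x into the chest (the way the drawer shuts).
- bay (a point): Point on the floor of the free compartment at the drawer's right (-y), where the scanner goes: 86 mm wide, centred here; at the start clear of the chest for at least 75 mm to either side along x. Left wall: the insert, 24 mm above this floor; right wall and front: the drawer's, 43 mm high. Axes as the chest's.
- insert: Rigid black and yellow tool insert in the drawer. Cutouts 10 mm deep, 1.5 mm clearance all round; two orange spring pads narrow each, so a tool stops 7 mm up and must be pressed to the floor (3 to 15 N). Seated tools stand 14 mm above the flat top (24 mm above this origin), 27 mm or more apart, 22 mm from the drawer's left wall. Axes as the chest's.
- slot_pliers (a point): Centre of the floor of the own cutout of the pliers (stepped handle-and-head) in the insert: where the tool's origin is when seated, axes as the tool's then lie (x into the chest). Cutouts from the drawer's left (+y) to its right: pliers, caliper, indicator, feeler, then the free compartment.
- slot_caliper (a point): Centre of the floor of the own cutout of the caliper (head-beam-and-jaw) in the insert: where the tool's origin is when seated, axes as the tool's then lie (x into the chest). Cutouts from the drawer's left (+y) to its right: pliers, caliper, indicator, feeler, then the free compartment.
- slot_indicator (a point): Centre of the floor of the own cutout of the indicator (round, with a stem groove) in the insert: where the tool's origin is when seated, axes as the tool's then lie (x into the chest). Cutouts from the drawer's left (+y) to its right: pliers, caliper, indicator, feeler, then the free compartment.
- slot_feeler (a point): Centre of the floor of the own cutout of the feeler (plain oblong) in the insert: where the tool's origin is when seated, axes as the tool's then lie (x into the chest). Cutouts from the drawer's left (+y) to its right: pliers, caliper, indicator, feeler, then the free compartment.
- mug: Blue mug, 90 mm tall, a bystander: leave alone. Origin at the centre of its underside.
- paint_can: Can with a red label, 85 mm tall, 72 mm diameter, a bystander: leave alone. Origin at the centre of its underside.
- tape: Grey tape roll, 90 mm diameter, 24 mm tall, a bystander: leave alone. Origin at the centre of its underside.

How it is judged:
By the outcome, as a careful person would: the job done as asked, in the order asked, and still so for the second after the job is handed in, with the robot touching nothing.
Of pliers, caliper, indicator, feeler only 3 to 4 are there at a start; the rules pass over those that are not, and their reading is None.
At some moment in a run one of pliers, caliper, indicator, feeler, scanner may be knocked a few centimetres aside while the robot is not near it.
It also fails if it takes over 208 s, if anything falls off the work surface, if the arm or the gripper's body presses on something with over 40 N, if the wrist force passes 120 N, or if a joint passes its speed limit or range.

### The arm

A 6-joint arm with a two-finger parallel gripper is mounted at the origin on the work surface. World frame = base frame: x ahead of the robot, y to its left, z up, the work surface at z = 0. Lengths are in m, angles in rad, forces in N, time in s.
With the tool pointing down it reaches from about 0.3 to 0.875 m from the base axis. Payload 4.2 kg.
Tool frame: the origin (TCP) lies at the very end of the fingers, on their centre line; the grasp point (between the pads) lies 19 mm behind it (arm.grip_point_offset is the distance from the TCP to the grasp point, in m); z points along the fingers, y is the line along which they close (so a half turn about z gives the same grasp; the last joint's range is limited). The gripper opens to 85 mm and grips with 20 to 120 N. Pads are 22 mm wide; open, the fingers measure 114 mm over their backs; the gripper's body (76 mm by 85 mm) begins 54 mm behind the grasp point. The pads swing forward as they close: fully open they stand 13 mm farther back than shut.
Start: joints at [1.162, 0.32, 1.565, -0, 1.257, -0.02], TCP at [0.218, 0.532, 0.231] pointing down, gripper open.
Joint ranges: [-3.11, 3.11], [-0.84, 2.01], [0.21, 2.61], [-1.34, 4.49], [0.05, 2.63], [-2.56, 2.56]. Speed limits (rad/s): [2.57, 2.57, 3.14, 3.14, 3.14, 3.14].

### API

Orientations are given as a 3x3 rotation matrix whose columns are the frame's x, y, z axes.
In Python, from workcell import arm gives the robot as it stands.
- The arm moves only by the shell command python3 steer.py 'ROWS' [FORCE]. ROWS is rows parted by semicolons, their numbers by spaces, 1 to 20 of them, each of 7 numbers: a rotation vector rx, ry, rz in rad, then dx, dy, dz in m, then the finger opening in m; each row is the pose to reach, as a shift and turn from the pose commanded when the command began, along the tool's axes at that moment; what a row does not reach only later rows make up. A row lasts 1/10 s, in which the tool goes at most 0.05 m and 0.15 rad, less where a joint would pass 70% of its speed; a pose out of reach is approached as far as the arm can. The fingers move at their own pace and stop on an object; FORCE is the grip in N (left out, the last holds). Time passes only in rows, so rows that do not move let the fingers close. It prints the time, the measured TCP pose, the force, the opening and the grip force at its end.
- arm.state(): the state, without advancing time (a new reading comes with each control period).
- arm.camera(name): name is "side" or "top"; returns the picture (420x560x3 uint8, red, green, blue); there is no depth.
- arm.calibration(name): a dict with "intrinsics" (3x3 intrinsics, pixels), "cam_to_world" (4x4, takes a point from camera to world coordinates). Camera axes: x right, y down, z forward; pixel columns grow to the right and rows downward; lengths in m; the calibration is good to about 2 mm. A picture is of the moment at which its call begins. calibration takes no time and is no camera call.
- arm.job_done(): hands the job in; it is judged then, once.
The state is a dict: "time": time; "joints": joint angles; "qd": joint speeds; "tau": joint torques, N m; "tool_pos": TCP position; "ee_rot": TCP orientation; "contact_force": force on the tool from outside, world axes, zero at the start; "moment": the same for the moment, N m; "opening": finger opening in m; "grasp_force": force on a finger pad.
Only numpy, scipy, OpenCV 4.12 (cv2) and the standard library are available. Lean on these libraries where they do the work, as an engineer would, in place of code of your own. Each camera call takes 0.05 s, during which the arm holds its last target. There are 200 camera calls.

## Working session

There is one attempt and no reset: what is moved stays moved. The work goes in short steps, Python scripts to look and compute and a shell command to move; the robot and the scene stay as the last step left them, time stands still between calls to the robot, and variables do not carry over. Pictures are saved under pics/ and viewed, at most 14 in all, crops included, and the job is handed in when it is done.

```bash
ls; mkdir -p pics; python3 - <<'E'
from workcell import arm
import cv2,numpy as np
for n in("top","side"):
    im=arm.camera(n); cv2.imwrite(f"pics/{n}0.png",im[:,:,::-1])
    c=arm.calibration(n); print(n,c["intrinsics"],np.round(c["cam_to_world"],4))
s=arm.state(); print(s["time"],np.round(s["ee_rot"],3),s["tool_pos"],s["opening"])
E
```

```text
pics
steer.py
workcell.py
top [[505.61935856   0.         277.36218411]
 [  0.         505.61935856 208.27008191]
 [  0.           0.           1.        ]] [[ 3.0800e-02 -9.7530e-01  2.1850e-01  2.6850e-01]
 [-9.9950e-01 -3.0200e-02  5.7000e-03 -1.1600e-02]
 [ 1.0000e-03 -2.1860e-01 -9.7580e-01  1.6106e+00]
 [ 0.0000e+00  0.0000e+00  0.0000e+00  1.0000e+00]]
side [[462.12965148   0.         279.20170445]
 [  0.         462.12965148 210.19113067]
 [  0.           0.           1.        ]] [[ 0.8282 -0.3663  0.4241  0.0587]
 [-0.5603 -0.5259  0.6399 -0.7972]
 [-0.0114 -0.7676 -0.6408  0.9124]
 [ 0.      0.      0.      1.    ]]
0.1 [[-0.925  0.379 -0.001]
 [ 0.379  0.925 -0.001]
 [ 0.    -0.002 -1.   ]] [0.21780542 0.53171231 0.23057819] 0.08549263017919374
```

View pics/top0.png

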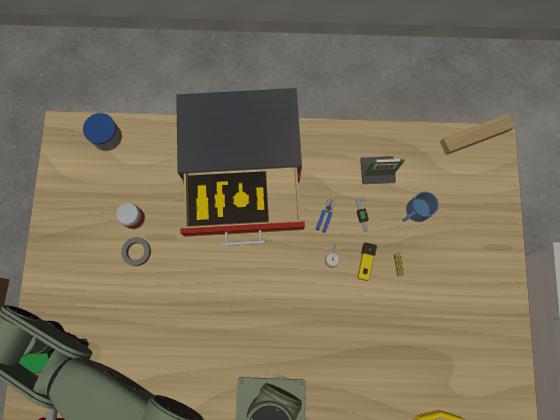

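View pics/side0.png

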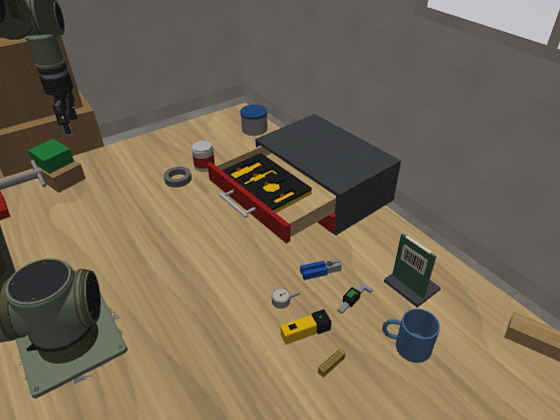

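The pictures show all four tools. In the top view: pliers (325,215), caliper (362,214), indicator (332,260), feeler (398,264), scanner (367,261), stand (385,168), drawer insert (228,200). Next I'll take zoomed crops.

```bash
cat > h.py <<'E'
import numpy as np,cv2
from workcell import arm
C={n:arm.calibration(n) for n in("top","side")}
def ray(n,p):
    K,T=C[n]["intrinsics"],C[n]["cam_to_world"]
    d=T[:3,:3]@np.linalg.solve(K,[p[0],p[1],1.]); return T[:3,3],d
def plane(n,p,z):
    o,d=ray(n,p); return o+d*(z-o[2])/d[2]
def proj(n,P):
    K,T=C[n]["intrinsics"],C[n]["cam_to_world"]
    c=K@(T[:3,:3].T@(np.asarray(P,float)-T[:3,3])); return c[:2]/c[2]
def tri(p,q):
    o1,d1=ray("top",p);o2,d2=ray("side",q)
    s=np.linalg.lstsq(np.c_[d1,-d2],o2-o1,rcond=None)[0]
    a,b=o1+s[0]*d1,o2+s[1]*d2; return (a+b)/2,np.linalg.norm(a-b)
def crop(im,x0,y0,w,h,f,name):
    c=cv2.resize(im[y0:y0+h,x0:x0+w],None,fx=f,fy=f,interpolation=cv2.INTER_CUBIC)
    cv2.imwrite(f"pics/{name}.png",c[:,:,::-1])
def hsv(im): return cv2.cvtColor(im,cv2.COLOR_RGB2HSV)
E
python3 - <<'E'
from h import *
t=cv2.imread("pics/top0.png")[:,:,::-1];s=cv2.imread("pics/side0.png")[:,:,::-1]
A=cv2.resize(t[160:250,172:312],None,fx=5.7,fy=5.7,interpolation=cv2.INTER_CUBIC)
crop(t,172,85,140,165,3.6,"a") ; crop(t,300,145,145,140,4,"b")
crop(s,200,130,210,150,3.8,"c")
E
```

```text
(no output)
```

View pics/a.png

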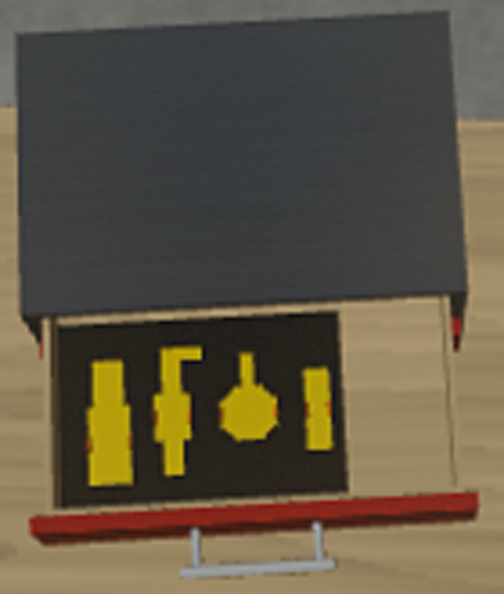

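View pics/b.png

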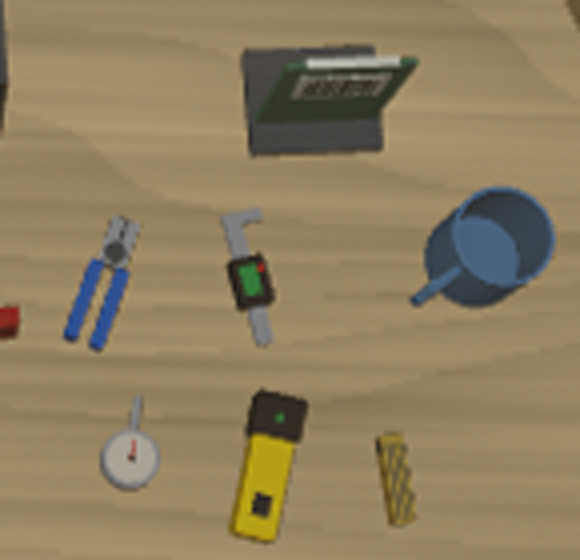

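View pics/c.png

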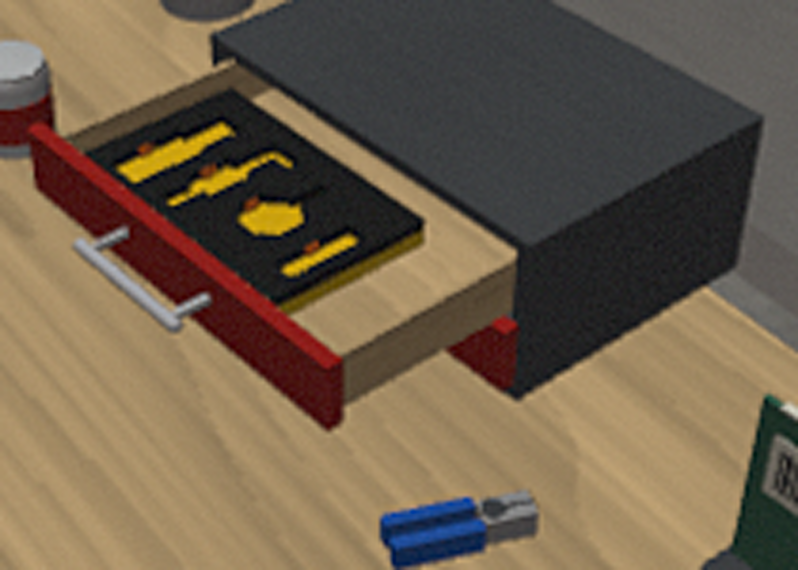

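Crops: the yellow cutouts are clearly visible on the black insert at z≈0.109. From left to right they are the pliers, caliper, indicator and feeler cutouts. Tool heads point roughly to +x, away from the robot. Next I'll measure everything.

```bash
cat >> h.py <<'E'
F=8
def blobs(n,im,lo,hi,box,z,amin=15,hull=True):
    x0,y0,x1,y1=box
    c=cv2.resize(im[y0:y1,x0:x1],None,fx=F,fy=F,interpolation=cv2.INTER_CUBIC)
    m=cv2.inRange(hsv(c),np.array(lo),np.array(hi))
    out=[]
    for k in cv2.findContours(m,cv2.RETR_EXTERNAL,cv2.CHAIN_APPROX_NONE)[0]:
        a=cv2.contourArea(k)/F/F
        if a<amin: continue
        px=(k[:,0,:]+.5)/F-.5+[x0,y0]
        w=np.array([plane(n,p,z)[:2] for p in px])
        (cx,cy),(W,H),ang=cv2.minAreaRect((w*1000).astype(np.float32))
        if W<H: W,H,ang=H,W,ang+90
        ang=(ang+90)%180-90
        out.append(dict(px=px.mean(0).round(1),a=round(a),c=(round(cx,1),round(cy,1)),L=round(W,1),W=round(H,1),ang=round(ang,1),pts=w))
    return out
def show(t,bs):
    for b in bs: print(t,b["px"],"a",b["a"],"c",b["c"],"LxW",b["L"],b["W"],"ang",b["ang"])
E
cat > meas.py <<'E'
from h import *
im={n:arm.camera(n) for n in C}
T=im["top"];S=im["side"]
def both(t,lo,hi,bt,bs,z,amin=15):
    show("T "+t,blobs("top",T,lo,hi,bt,z,amin)); show("S "+t,blobs("side",S,lo,hi,bs,z,amin))
tb=(300,195,445,290);sb=(255,240,385,385)
both("blue",(105,130,60),(125,255,255),(305,190,345,245),(290,250,345,290),.012)
both("green",(55,120,60),(80,255,255),(350,195,375,235),(335,280,365,310),.024,3)
both("yellow",(22,180,120),(32,255,255),(340,240,385,290),(270,305,340,350),.018)
both("face",(0,0,150),(180,50,255),(318,240,345,275),(265,280,295,312),.024)
both("slots",(22,180,90),(32,255,255),(185,165,275,225),(200,140,320,225),.109)
both("insert",(0,0,0),(180,255,60),(186,170,272,228),(215,145,320,215),.109,200)
E
python3 meas.py; python3 - <<'E'
from h import *
t=cv2.imread("pics/top0.png")[:,:,::-1];s=cv2.imread("pics/side0.png")[:,:,::-1]
H=hsv(t)
print("feeler");print(H[264,392:406].tolist()); print(H[258,392:406].tolist())
print(hsv(s)[362,322:344:2].tolist())
print("calhead",H[214,355:372].tolist())
E
```

```text
T blue [326.8 221.6] a 55 c (587.5, -162.8) LxW 67.7 10.3 ang -18.6
T blue [320.4 219.4] a 54 c (594.6, -141.9) LxW 67.8 10.4 ang -19.1
S blue [313.7 269.6] a 344 c (592.7, -151.6) LxW 72.3 49.5 ang -18.8
T green [362.1 214.4] a 27 c (611.7, -275.6) LxW 24.6 14.8 ang 16.5
S green [350.9 293.1] a 46 c (613.7, -274.9) LxW 26.0 15.5 ang 14.8
T yellow [365. 266.] a 282 c (446.5, -283.7) LxW 82.3 36.6 ang -11.8
S yellow [298.  325.4] a 410 c (452.9, -274.9) LxW 82.0 34.4 ang -12.3
T face [332.3 259. ] a 116 c (465.5, -180.1) LxW 38.7 37.9 ang -31.5
S face [280.3 294.7] a 152 c (467.3, -180.0) LxW 39.8 38.3 ang 26.3
T slots [259.8 198.1] a 153 c (635.2, 51.7) LxW 72.9 23.3 ang 5.1
T slots [201.8 202.8] a 368 c (617.8, 228.2) LxW 110.3 37.8 ang 5.2
T slots [240.5 195.7] a 230 c (644.3, 111.9) LxW 77.3 49.8 ang 6.3
T slots [220.1 197.1] a 273 c (630.6, 174.4) LxW 115.2 36.9 ang -4.0
S slots [283.6 196.8] a 64 c (634.0, 46.9) LxW 67.6 15.3 ang 5.4
S slots [292.6 201.6] a 83 c (644.8, 14.9) LxW 135.7 9.9 ang 5.2
S slots [271.2 187. ] a 106 c (631.8, 105.4) LxW 49.2 40.6 ang 5.0
S slots [260.  
[... 444 characters left out ...]
0], [20, 88, 160], [20, 88, 159], [19, 89, 158]]
[[19, 91, 152], [19, 92, 149], [19, 114, 94], [21, 161, 95], [23, 157, 146], [22, 106, 101], [22, 122, 115], [22, 159, 141], [23, 137, 121], [20, 120, 134], [19, 90, 153], [19, 91, 152], [19, 91, 151], [19, 91, 151]]
[[19, 114, 161], [22, 138, 116], [21, 151, 125], [21, 106, 99], [22, 155, 138], [21, 107, 105], [21, 178, 122], [20, 176, 68], [20, 173, 65], [19, 103, 139], [18, 97, 163]]
calhead [[20, 90, 153], [19, 91, 151], [19, 86, 65], [14, 91, 42], [23, 66, 50], [58, 111, 85], [62, 144, 122], [62, 145, 120], [62, 143, 121], [63, 147, 118], [8, 80, 48], [17, 80, 51], [19, 93, 101], [20, 91, 157], [20, 92, 153], [19, 91, 152], [19, 91, 152]]
```

```bash
cat > go.py <<'E'
# usage: go.py x y z(mm) theta(deg, object x axis) ; tool down, tool x = -object x
import sys,numpy as np
from workcell import arm
from scipy.spatial.transform import Rotation as Ro
x,y,z,t=map(float,sys.argv[1:5]); s=arm.state()
a=np.radians(t); X=np.array([-np.cos(a),-np.sin(a),0]);Z=np.array([0,0,-1.]);R=np.c_[X,np.cross(Z,X),Z]
R0=np.array(s["ee_rot"]);d=R0.T@(np.array([x,y,z])/1000-s["tool_pos"])
rv=Ro.from_matrix(R0.T@R).as_rotvec()
n=max(np.linalg.norm(d)/.05,np.linalg.norm(rv)/.15)
print(" ".join(f"{v:.4f}" for v in [*rv,*d]),"rows>=%.1f"%n,"t",round(s["time"],1),"op",round(s["opening"]*1000,1))
E
python3 - <<'E'
from h import *
im={n:cv2.imread(f"pics/{n}0.png")[:,:,::-1].copy() for n in C}
T,S=im["top"],im["side"]
show("T feel",blobs("top",T,(15,104,40),(30,255,255),(388,245,412,285),.012,30))
show("S feel",blobs("side",S,(15,118,40),(30,255,255),(312,342,352,380),.012,30))
psi=np.radians(5.1);R=np.array([[np.cos(psi),-np.sin(psi)],[np.sin(psi),np.cos(psi)]])
for n,lo in(("top",(18,150,60)),("side",(18,150,60))):
  for b in blobs(n,im[n],lo,(34,255,255),(185,165,275,225) if n=="top" else (210,140,320,225),.109):
    q=b["pts"]*1000@R; mn,mx=q.min(0),q.max(0); print(n,b["px"],"chest-frame ext x",mn[0].round(1),mx[0].round(1),"y",mn[1].round(1),mx[1].round(1))
# label stand
show("strip T",blobs("top",T,(0,0,170),(180,45,255),(365,150,415,180),.157,5))
show("strip S",blobs("side",S,(0,0,140),(180,60,255),(390,225,445,300),.157,5))
crop(T,355,145,60,50,10,"d");crop(S,380,225,70,85,7,"e")
a=cv2.imread("pics/d.png");b=cv2.imread("pics/e.png");b=cv2.resize(b,(480,583))[:500];a=a[:500,:320+0] if 0 else a
cv2.imwrite("pics/de.png",cv2.resize(np.hstack([a[:500],b]),(800,370)))
E
```

```text
T feel [398.5 264.2] a 170 c (457.4, -390.4) LxW 74.8 26.2 ang 8.9
S feel [330.3 361.8] a 340 c (459.1, -389.6) LxW 80.7 26.3 ang 8.4
top [259.8 198.1] chest-frame ext x 600.4 674.9 y -17.3 7.9
top [201.8 202.7] chest-frame ext x 579.7 692.0 y 152.8 192.6
top [240.5 195.7] chest-frame ext x 612.1 691.6 y 28.7 80.2
top [220.2 197.1] chest-frame ext x 585.6 699.9 y 91.2 135.6
side [283.5 196.8] chest-frame ext x 601.3 670.6 y -18.6 -1.2
side [292.5 201.4] chest-frame ext x 574.8 713.1 y -48.5 -34.7
side [271.2 186.9] chest-frame ext x 613.4 664.9 y 27.7 70.3
side [259.9 176.1] chest-frame ext x 585.8 695.5 y 90.3 127.4
side [245.6 169.5] chest-frame ext x 581.1 687.6 y 151.7 184.6
strip T [388.  160.1] a 27 c (753.1, -331.0) LxW 68.2 5.9 ang -85.1
strip S [418.2 244.1] a 71 c (755.6, -329.7) LxW 71.9 8.7 ang -85.3
```

View pics/de.png

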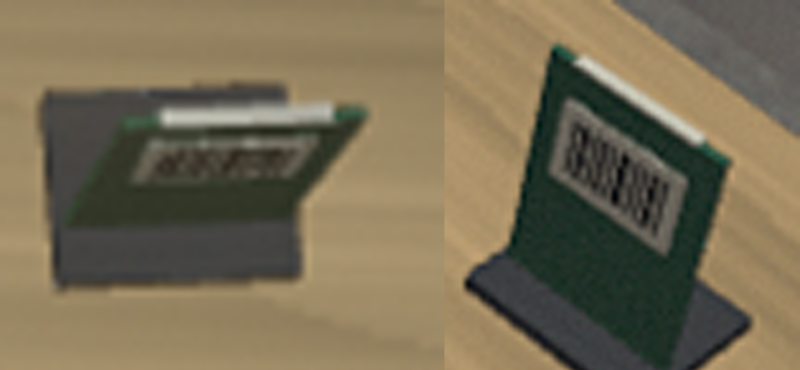

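```bash
python3 go.py 611 -158.5 150 -18.9
```

```text
-0.0011 -0.0000 -0.0589 -0.6255 -0.4897 0.0813 rows>=16.0 t 0.2 op 85.8
```

The stand's normal has a yaw of about 4.8° (strip at −85.2°), and the label centre is near the strip centre (754,−330). The slot spacings match the geometry given. I'm moving over the pliers.

```bash
python3 steer.py '-0.001 0 -0.059 -0.6255 -0.4897 0.0813 0.06;-0.001 0 -0.059 -0.6255 -0.4897 0.0813 0.06;-0.001 0 -0.059 -0.6255 -0.4897 0.0813 0.06;-0.001 0 -0.059 -0.6255 -0.4897 0.0813 0.06;-0.001 0 -0.059 -0.6255 -0.4897 0.0813 0.06;-0.001 0 -0.059 -0.6255 -0.4897 0.0813 0.06;-0.001 0 -0.059 -0.6255 -0.4897 0.0813 0.06;-0.001 0 -0.059 -0.6255 -0.4897 0.0813 0.06;-0.001 0 -0.059 -0.6255 -0.4897 0.0813 0.06;-0.001 0 -0.059 -0.6255 -0.4897 0.0813 0.06;-0.001 0 -0.059 -0.6255 -0.4897 0.0813 0.06;-0.001 0 -0.059 -0.6255 -0.4897 0.0813 0.06;-0.001 0 -0.059 -0.6255 -0.4897 0.0813 0.06;-0.001 0 -0.059 -0.6255 -0.4897 0.0813 0.06;-0.001 0 -0.059 -0.6255 -0.4897 0.0813 0.06;-0.001 0 -0.059 -0.6255 -0.4897 0.0813 0.06;-0.001 0 -0.059 -0.6255 -0.4897 0.0813 0.06;-0.001 0 -0.059 -0.6255 -0.4897 0.0813 0.06;-0.001 0 -0.059 -0.6255 -0.4897 0.0813 0.06;-0.001 0 -0.059 -0.6255 -0.4897 0.0813 0.06' 60; python3 go.py 611 -158.5 10 -18.9
```

```text
time: 2.2
tool_pos: [0.6106, -0.1568, 0.1504]
ee_rot: [[-0.947, 0.322, 0.0], [0.322, 0.947, 0.001], [0.0, 0.001, -1.0]]
contact_force: [0.4, 0.4, 1.1]
opening: 0.0598
grasp_force: 0.0
0.0013 -0.0001 0.0016 -0.0009 -0.0017 0.1404 rows>=2.8 t 2.2 op 59.8
```

```bash
python3 steer.py '0 0 0 -0.001 -0.0015 0.05 0.06;0 0 0 -0.001 -0.0015 0.10 0.06;0 0 0 -0.001 -0.0015 0.13 0.06;0 0 0 -0.001 -0.0015 0.1405 0.06;0 0 0 -0.001 -0.0015 0.1405 0.06;0 0 0 -0.001 -0.0015 0.1405 0.02;0 0 0 -0.001 -0.0015 0.1405 0.02;0 0 0 -0.001 -0.0015 0.1405 0.02;0 0 0 -0.001 -0.0015 0.1405 0.02;0 0 0 -0.001 -0.0015 0.1405 0.02;0 0 0 -0.001 -0.0015 0.1405 0.02' 60
```

```text
time: 3.3
tool_pos: [0.6134, -0.1601, 0.0123]
ee_rot: [[-0.946, 0.324, 0.005], [0.324, 0.946, -0.0], [-0.005, 0.002, -1.0]]
contact_force: [-0.9, 1.1, 6.2]
opening: 0.0325
grasp_force: 61.6
```

```bash
python3 steer.py '0 0 0 0 0 -0.05 0.02;0 0 0 0 0 -0.10 0.02;0 0 0 0 0 -0.15 0.02;0 0 0 0 0 -0.18 0.02;0 0 0 0 0 -0.18 0.02;0 0 0 0 0 -0.18 0.02' ; python3 - <<'E'
from h import *
t=arm.camera("top");s=arm.camera("side");P=arm.state()["tool_pos"]
a,b=proj("top",P),proj("side",P);print(a,b)
A=cv2.resize(t[int(a[1])-35:int(a[1])+35,int(a[0])-35:int(a[0])+35],(400,400),interpolation=2)
B=cv2.resize(s[int(b[1])-35:int(b[1])+35,int(b[0])-35:int(b[0])+35],(400,400),interpolation=2)
cv2.imwrite("pics/g1.png",np.hstack([A,B])[:,:,::-1])
E
python3 go.py 620.2 228.1 200 5.1
```

```text
time: 3.9
tool_pos: [0.6113, -0.1599, 0.1901]
ee_rot: [[-0.946, 0.324, 0.001], [0.324, 0.946, 0.001], [-0.001, 0.001, -1.0]]
contact_force: [0.2, 1.3, -2.8]
opening: 0.032
grasp_force: 60.6
[331.64510744 202.10257964] [324.25187997 218.13684329]
0.0017 -0.0035 -0.4188 0.1163 0.3700 -0.0116 rows>=7.8 t 4.0 op 32.0
```

View pics/g1.png

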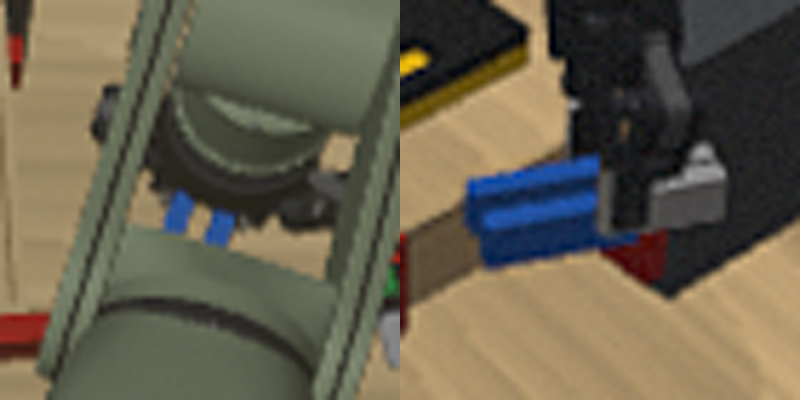

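Pliers are held across both handles, near the head end, as intended (side crop: rear of the handles at (467,180), pads just behind the steel head). I'm moving above the cutout.

```bash
python3 steer.py '0.002 -0.0035 -0.4188 0.1163 0.37 -0.0116 0.02;0.002 -0.0035 -0.4188 0.1163 0.37 -0.0116 0.02;0.002 -0.0035 -0.4188 0.1163 0.37 -0.0116 0.02;0.002 -0.0035 -0.4188 0.1163 0.37 -0.0116 0.02;0.002 -0.0035 -0.4188 0.1163 0.37 -0.0116 0.02;0.002 -0.0035 -0.4188 0.1163 0.37 -0.0116 0.02;0.002 -0.0035 -0.4188 0.1163 0.37 -0.0116 0.02;0.002 -0.0035 -0.4188 0.1163 0.37 -0.0116 0.02;0.002 -0.0035 -0.4188 0.1163 0.37 -0.0116 0.02;0.002 -0.0035 -0.4188 0.1163 0.37 0.026 0.02;0.002 -0.0035 -0.4188 0.1163 0.37 0.026 0.02;0.002 -0.0035 -0.4188 0.1163 0.37 0.026 0.02'; python3 - <<'E'
from h import *
t=arm.camera("top");s=arm.camera("side");P=arm.state()["tool_pos"]
a,b=proj("top",P),proj("side",P);print(a,b)
A=cv2.resize(t[int(a[1])-35:int(a[1])+35,int(a[0])-35:int(a[0])+35],(400,400),interpolation=2)
B=cv2.resize(s[int(b[1])-35:int(b[1])+35,int(b[0])-35:int(b[0])+35],(400,400),interpolation=2)
cv2.imwrite("pics/g2.png",np.hstack([A,B])[:,:,::-1])
# blue pts in chest frame rel. TCP, on tool top plane (TCP-12+24)
psi=np.radians(5.1);R=np.array([[np.cos(psi),-np.sin(psi)],[np.sin(psi),np.cos(psi)]])
for n,im,p in(("top",t,a),("side",s,b)):
  x,y=map(int,p)
  for k in blobs(n,im,(105,130,40),(125,255,255),(x-40,y-40,x+40,y+40),P[2]+.012,8):
    q=(k["pts"]*1000-P[:2]*1000)@R; print(n,k["a"],"x",q[:,0].min().round(1),q[:,0].max().round(1),"y",q[:,1].min().round(1),q[:,1].max().round(1),"ang",k["ang"], "rear pt",q[q[:,0].argmin()].round(1))
E
python3 go.py 620.2 228.1 125 5.1
```

```text
time: 5.2
tool_pos: [0.6205, 0.2268, 0.1621]
ee_rot: [[-0.996, -0.088, -0.001], [-0.088, 0.996, -0.003], [0.001, -0.003, -1.0]]
contact_force: [0.8, -0.1, -0.8]
opening: 0.0321
grasp_force: 60.7
[199.52118256 196.06872375] [245.91771746 152.63478335]
side 240 x -75.9 7.7 y -48.8 18.2 ang 6.4 rear pt [-75.9 -45.2]
side 59 x 129.9 190.0 y 124.0 166.9 ang 47.6 rear pt [129.9 133.8]
-0.0015 0.0044 -0.0010 0.0019 0.0011 0.0396 rows>=0.8 t 5.3 op 31.9
```

View pics/g2.png

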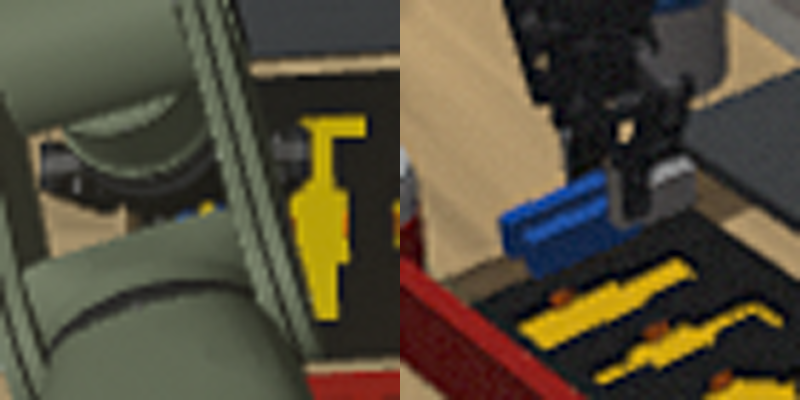

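Side crop: the pliers hang level above their cutout, with the top rear far corner at about (500,213). I'll use that corner to get the x offset in the hand.

```bash
python3 - <<'E'
from h import *
s=arm.camera("side");P=arm.state()["tool_pos"]*1
psi=np.radians(5.1);R=np.array([[np.cos(psi),-np.sin(psi)],[np.sin(psi),np.cos(psi)]])
b=proj("side",P);x,y=map(int,b)
for z in (.012,-.012):
  k=max(blobs("side",s,(105,130,40),(125,255,255),(x-40,y-40,x+40,y+40),P[2]+z,8),key=lambda b:b["a"])
  print("L,W",k["L"],k["W"])
  q=(k["pts"]-P[:2])*1000@R
  px=np.array([proj("side",[*w,P[2]+z]) for w in k["pts"]])
  i=px[:,0]<px[:,0].min()+.4
  print(z,"left edge px",px[i].min(0).round(1),px[i].max(0).round(1),"top",q[i][px[i,1].argmin()].round(1),"bot",q[i][px[i,1].argmax()].round(1))
for X in (-55,-52,-58):
  w=P[:2]+R@np.array([X,17])/1000
  print(X,proj("side",[*w,P[2]+.012]),proj("side",[*w,P[2]-.012]))
w=P[:2]+R@np.array([-55,-17])/1000
print("near",proj("side",[*w,P[2]+.012]),proj("side",[*w,P[2]-.012]))
E
```

```text
L,W 84.0 67.6
0.012 left edge px [227.3 153.7] [227.7 156.8] top [-55.1  13.5] bot [-64.5  -0.3]
L,W 86.7 69.8
-0.012 left edge px [227.3 153.7] [227.7 156.8] top [-35.6  45.6] bot [-45.3  31.4]
-55 [227.03900024 153.16342375] [227.71933857 160.04333277]
-52 [227.88991843 152.80171547] [228.55996373 159.67845528]
-58 [226.18626683 153.52590364] [226.87694038 160.40897985]
near [233.70628733 158.09531641] [234.32068411 165.02314465]
```

```bash
python3 steer.py '-0.0015 0.004 -0.001 0.0019 0.0011 0.02 0.02;-0.0015 0.004 -0.001 0.0019 0.0011 0.0396 0.02;-0.0015 0.004 -0.001 0.0019 0.0011 0.0396 0.02;-0.0015 0.004 -0.001 0.0019 0.0011 0.0396 0.02;-0.0015 0.004 -0.001 0.0019 0.0011 0.0396 0.02' ; python3 go.py 620.2 228.1 118 5.1
```

```text
time: 5.85
tool_pos: [0.6206, 0.2288, 0.1261]
ee_rot: [[-0.996, -0.09, 0.003], [-0.09, 0.996, 0.001], [-0.003, 0.001, -1.0]]
contact_force: [-0.0, 1.5, -1.5]
opening: 0.0324
grasp_force: 60.7
0.0006 0.0026 0.0007 0.0005 -0.0007 0.0081 rows>=0.2 t 5.8 op 32.4
```

```bash
python3 steer.py '0 0 0 0.0005 -0.0007 0.004 0.02;0 0 0 0.0005 -0.0007 0.006 0.02;0 0 0 0.0005 -0.0007 0.008 0.02;0 0 0 0.0005 -0.0007 0.008 0.02'; python3 steer.py '0 0 0 0 0 0.002 0.02;0 0 0 0 0 0.004 0.02;0 0 0 0 0 0.004 0.02'
```

```text
time: 6.25
tool_pos: [0.6202, 0.228, 0.1184]
ee_rot: [[-0.996, -0.09, 0.003], [-0.09, 0.996, 0.0], [-0.003, 0.0, -1.0]]
contact_force: [0.9, -0.6, 7.4]
opening: 0.0324
grasp_force: 61.7
time: 6.55
tool_pos: [0.6209, 0.2283, 0.1156]
ee_rot: [[-0.996, -0.09, 0.005], [-0.09, 0.996, 0.001], [-0.005, 0.001, -1.0]]
contact_force: [-0.3, -0.9, 10.1]
opening: 0.0322
grasp_force: 61.9
```

```bash
python3 steer.py '0 0 0 0 0 0.002 0.02;0 0 0 0 0 0.004 0.02;0 0 0 0 0 0.004 0.02;0 0 0 0 0 0.004 0.02'; python3 steer.py '0 0 0 0 0 0.002 0.02;0 0 0 0 0 0.003 0.02;0 0 0 0 0 0.003 0.02'
```

```text
time: 6.95
tool_pos: [0.6231, 0.2285, 0.1154]
ee_rot: [[-0.996, -0.091, 0.012], [-0.091, 0.996, 0.003], [-0.012, 0.001, -1.0]]
contact_force: [-0.4, -2.6, 24.3]
opening: 0.0319
grasp_force: 63.4
time: 7.25
tool_pos: [0.6249, 0.2287, 0.1153]
ee_rot: [[-0.996, -0.091, 0.017], [-0.091, 0.996, 0.004], [-0.018, 0.002, -1.0]]
contact_force: [-0.0, -3.3, 32.6]
opening: 0.032
grasp_force: 64.6
```

```bash
python3 steer.py '0 0 0 0 0 -0.006 0.02;0 0 0 0 0 -0.007 0.04;0 0 0 0 0 -0.007 0.04;0 0 0 0 0 -0.007 0.04;0 0 0 0 0 -0.05 0.04;0 0 0 0 0 -0.1 0.04;0 0 0 0 0 -0.15 0.04;0 0 0 0 0 -0.15 0.04'; python3 - <<'E'
from h import *
s=arm.camera("side"); psi=np.radians(5.1);R=np.array([[np.cos(psi),-np.sin(psi)],[np.sin(psi),np.cos(psi)]])
w=np.array([.6202,.2281])
for z in(.123,.130): print(z,[proj("side",[*(w+R@np.array(o)/1000),z]).round(1).tolist() for o in((-55,17),(-55,-17),(12,-17))])
k=max(blobs("side",s,(105,130,40),(125,255,255),(215,140,275,190),.123,8),key=lambda b:b["a"])
px=np.array([proj("side",[*v,.123]) for v in k["pts"]]);print(px.min(0),px.max(0),k["a"])
crop(s,210,130,80,70,7,"g3")
E
```

```text
time: 8.05
tool_pos: [0.6223, 0.2292, 0.263]
ee_rot: [[-0.996, -0.09, 0.013], [-0.09, 0.996, 0.005], [-0.013, 0.003, -1.0]]
contact_force: [-0.4, 0.6, -1.0]
opening: 0.0399
grasp_force: 0.0
0.123 [[227.8, 168.6], [234.3, 173.6], [252.6, 165.3]]
0.13 [[227.6, 166.7], [234.2, 171.7], [252.5, 163.4]]
[227.3125 159.5625] [251.6875 176.9375] 251
```

View pics/g3.png

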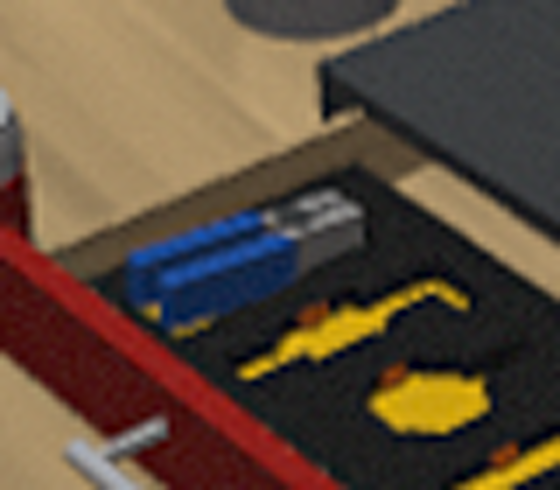

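The pliers sit level but still about 7 mm high on the spring pads (rear corner at (130,257)). I suspect the fingertips reached the insert first, so I'll press from above with nearly closed fingers.

```bash
python3 go.py 620.2 228.1 155 5.1;python3 steer.py '-0.003 0.013 0 -0.0006 -0.0013 0.05 0.012;-0.003 0.013 0 -0.0006 -0.0013 0.1 0.012;-0.003 0.013 0 -0.0006 -0.0013 0.108 0.012;-0.003 0.013 0 -0.0006 -0.0013 0.108 0.012;-0.003 0.013 0 -0.0006 -0.0013 0.108 0.012;-0.003 0.013 0 -0.0006 -0.0013 0.108 0.012'; python3 go.py 620.2 228.1 140 5.1
```

```text
0.0017 0.0067 0.0011 0.0013 -0.0006 0.1039 rows>=2.1 t 8.1 op 40.4
time: 8.7
tool_pos: [0.6214, 0.2273, 0.15]
ee_rot: [[-0.996, -0.09, -0.009], [-0.09, 0.996, 0.003], [0.009, 0.004, -1.0]]
contact_force: [0.2, -0.3, 0.8]
opening: 0.0122
grasp_force: 0.0
0.0040 -0.0088 0.0011 0.0010 0.0009 0.0100 rows>=0.2 t 8.7 op 12.2
```

```bash
python3 steer.py '0.004 -0.009 0.001 0.001 0.001 0.004 0.012;0.004 -0.009 0.001 0.001 0.001 0.008 0.012;0.004 -0.009 0.001 0.001 0.001 0.010 0.012;0.004 -0.009 0.001 0.001 0.001 0.010 0.012'|grep -v rot;  python3 steer.py '0 0 0 0 0 0.002 0.012;0 0 0 0 0 0.004 0.012;0 0 0 0 0 0.004 0.012'|grep -v rot; python3 steer.py '0 0 0 0 0 0.002 0.012;0 0 0 0 0 0.004 0.012;0 0 0 0 0 0.004 0.012'|grep -v rot
```

```text
time: 9.1
tool_pos: [0.6184, 0.2276, 0.137]
contact_force: [0.1, 0.3, 0.5]
opening: 0.012
grasp_force: 0.0
time: 9.4
tool_pos: [0.6184, 0.2275, 0.1329]
contact_force: [-0.0, -0.2, -0.4]
opening: 0.0119
grasp_force: 0.0
time: 9.7
tool_pos: [0.6186, 0.2275, 0.1291]
contact_force: [0.7, -0.9, 1.0]
opening: 0.012
grasp_force: 0.0
```

```bash
python3 steer.py '0 0 0 0.001 0 0.002 0.012;0 0 0 0.001 0 0.004 0.012;0 0 0 0.001 0 0.004 0.012'|grep -v rot;  python3 steer.py '0 0 0 0 0 0.002 0.012;0 0 0 0 0 0.004 0.012;0 0 0 0 0 0.004 0.012'|grep -v rot; python3 steer.py '0 0 0 0 0 0.002 0.012;0 0 0 0 0 0.003 0.012;0 0 0 0 0 0.003 0.012'
```

```text
time: 10.0
tool_pos: [0.6193, 0.2276, 0.1286]
contact_force: [0.0, -1.4, 11.4]
opening: 0.0119
grasp_force: 5.7
time: 10.3
tool_pos: [0.6217, 0.2279, 0.1283]
contact_force: [1.2, -2.7, 23.8]
opening: 0.0124
grasp_force: 11.8
time: 10.6
tool_pos: [0.6234, 0.2281, 0.1282]
ee_rot: [[-0.996, -0.089, 0.014], [-0.089, 0.996, 0.002], [-0.014, 0.001, -1.0]]
contact_force: [0.2, -3.0, 32.9]
opening: 0.012
grasp_force: 16.4
```

```bash
python3 steer.py '0 0 0 0 0 -0.02 0.012;0 0 0 0 0 -0.07 0.012;0 0 0 0 0 -0.12 0.012;0.1 0 0 0 -0.05 -0.16 0.012;0.1 0 0 0 -0.10 -0.16 0.012;0.1 0 0 0 -0.15 -0.16 0.012;0.1 0 0 0 -0.2 -0.16 0.012;0 0 0 0 -0.25 -0.16 0.012;0 0 0 0 -0.3 -0.16 0.012;0 0 0 0 -0.3 -0.16 0.012'|head -2; python3 - <<'E'
from h import *
t=arm.camera("top");s=arm.camera("side")
A=cv2.resize(t[165:230,185:245],None,fx=7.5,fy=7.5,interpolation=2);B=cv2.resize(s[140:190,215:262],None,fx=9.75,fy=9.75,interpolation=2)
B=B[:487,:340+0] if 0 else B
h=min(A.shape[0],B.shape[0]);O=np.hstack([A[:h],B[:h]]);print(A.shape,B.shape,O.shape);cv2.imwrite("pics/g4.png",cv2.resize(O,(800,int(h*800/O.shape[1])))[:,:,::-1])
psi=np.radians(5.1);R=np.array([[np.cos(psi),-np.sin(psi)],[np.sin(psi),np.cos(psi)]])
for z in(.123,.130):
  for n,im,bx in(("top",t,(190,195,215,230)),("side",s,(215,140,275,190))):
    for k in blobs(n,im,(105,130,60),(125,255,255),bx,z,8):
      q=k["pts"]*1000@R;print(z,n,k["a"],k["ang"],"x",q[:,0].min().round(1),q[:,0].max().round(1),"y",q[:,1].min().round(1),q[:,1].max().round(1))
print("expect x 583..650, y 155.1..189.1")
E
```

```text
time: 11.6
tool_pos: [0.6447, -0.0768, 0.2784]
(488, 450, 3) (488, 458, 3) (488, 908, 3)
0.123 top 81 4.8 x 583.0 652.4 y 178.6 191.1
0.123 top 77 5.5 x 581.5 654.3 y 155.1 168.2
0.123 side 252 -0.4 x 575.2 657.9 y 137.5 200.3
0.13 top 81 4.8 x 581.5 650.5 y 177.6 190.1
0.13 top 77 5.5 x 580.0 652.4 y 154.2 167.3
0.13 side 252 -0.4 x 570.0 652.0 y 129.2 191.4
expect x 583..650, y 155.1..189.1
```

View pics/g4.png

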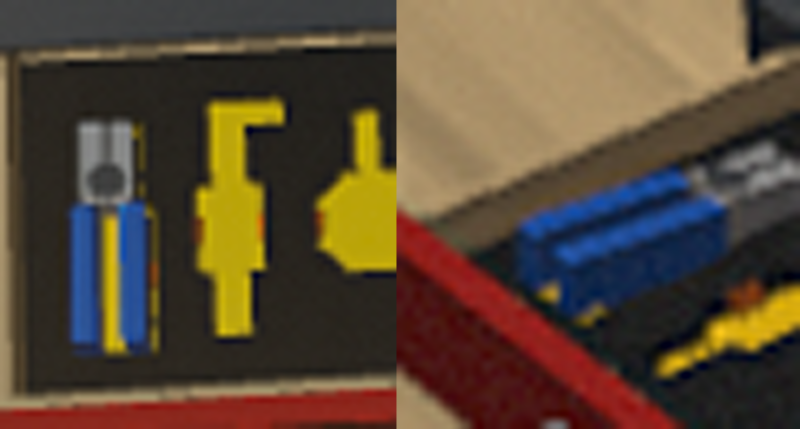

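Top crop: the pliers sit slightly left and forward in the cutout, with yellow showing along the right side and at the rear. The arm bends forward as it presses (+4 mm in x), which jammed the tool. I'll regrasp and press while compensating for that drift.

```bash
python3 go.py 621 228.3 175 5.1; cat >> go.py <<'E'
EOF=0
E
sed -i '/^EOF/d' go.py
```

```text
-0.0009 -0.0050 -0.0036 -0.0025 0.3024 0.1030 rows>=6.4 t 11.7 op 12.2
```

```bash
python3 steer.py '-0.001 -0.005 -0.0036 -0.0025 0.3024 0 0.04;-0.001 -0.005 -0.0036 -0.0025 0.3024 0 0.04;-0.001 -0.005 -0.0036 -0.0025 0.3024 0 0.04;-0.001 -0.005 -0.0036 -0.0025 0.3024 0 0.04;-0.001 -0.005 -0.0036 -0.0025 0.3024 0 0.04;-0.001 -0.005 -0.0036 -0.0025 0.3024 0.01 0.04;-0.001 -0.005 -0.0036 -0.0025 0.3024 0.06 0.04;-0.001 -0.005 -0.0036 -0.0025 0.3024 0.103 0.04;-0.001 -0.005 -0.0036 -0.0025 0.3024 0.103 0.04;-0.001 -0.005 -0.0036 -0.0025 0.3024 0.103 0.04;-0.001 -0.005 -0.0036 -0.0025 0.3024 0.103 0.04'; python3 go.py 621 228.3 116.5 5.1
```

```text
time: 12.8
tool_pos: [0.6215, 0.2313, 0.1785]
ee_rot: [[-0.996, -0.093, 0.006], [-0.093, 0.996, 0.002], [-0.006, 0.001, -1.0]]
contact_force: [0.9, -0.0, 0.3]
opening: 0.0401
grasp_force: 0.0
0.0014 0.0057 0.0041 0.0011 -0.0031 0.0620 rows>=1.2 t 12.8 op 40.1
```

```bash
python3 steer.py '0.001 0.006 0.003 0.001 -0.003 0.02 0.04;0.001 0.006 0.003 0.001 -0.003 0.035 0.04;0.001 0.006 0.003 0.001 -0.003 0.035 0.04;0.001 0.006 0.003 0.001 -0.003 0.035 0.04'; python3 go.py 621 228.3 116.5 5.1
```

```text
time: 13.2
tool_pos: [0.6206, 0.2273, 0.1426]
ee_rot: [[-0.996, -0.089, -0.002], [-0.089, 0.996, -0.0], [0.002, -0.0, -1.0]]
contact_force: [-0.3, 0.3, 0.3]
opening: 0.0399
grasp_force: 0.0
-0.0002 -0.0019 0.0001 -0.0006 0.0009 0.0261 rows>=0.5 t 13.2 op 39.9
```

```bash
python3 steer.py '0 -0.002 0 -0.0006 0.001 0.015 0.04;0 -0.002 0 -0.0006 0.001 0.026 0.04;0 -0.002 0 -0.0006 0.001 0.026 0.04;0 -0.002 0 -0.0006 0.001 0.026 0.04;0 -0.002 0 -0.0006 0.001 0.026 0.02;0 -0.002 0 -0.0006 0.001 0.026 0.02;0 -0.002 0 -0.0006 0.001 0.026 0.02;0 -0.002 0 -0.0006 0.001 0.026 0.02;0 -0.002 0 -0.0006 0.001 0.026 0.02' 80; python3 steer.py '0 0 0 0 0 -0.01 0.02;0 0 0 0 0 -0.015 0.02;0 0 0 0 0 -0.015 0.02;0 0 0 0 0 -0.015 0.02;0 0 0 0 0 -0.015 0.02'; python3 go.py 619.5 227.5 124 5.1
```

```text
time: 14.1
tool_pos: [0.6205, 0.2283, 0.1156]
ee_rot: [[-0.996, -0.09, -0.001], [-0.09, 0.996, -0.001], [0.001, -0.001, -1.0]]
contact_force: [-0.1, -0.7, 5.6]
opening: 0.0321
grasp_force: 79.9
time: 14.6
tool_pos: [0.6195, 0.2281, 0.1287]
ee_rot: [[-0.996, -0.09, -0.004], [-0.09, 0.996, -0.002], [0.005, -0.001, -1.0]]
contact_force: [0.3, -0.5, -2.1]
opening: 0.0317
grasp_force: 79.6
-0.0015 -0.0046 0.0007 0.0000 -0.0006 0.0048 rows>=0.1 t 14.6 op 31.7
```

```bash
python3 steer.py '-0.0015 -0.004 0 0 -0.0006 0.004 0.02;-0.0015 -0.004 0 0 -0.0006 0.006 0.02;-0.0015 -0.004 0 0 -0.0006 0.006 0.02;-0.0015 -0.004 0 0 -0.0006 0.006 0.02'; python3 go.py 619.3 227.4 116 5.1
```

```text
time: 15.0
tool_pos: [0.6197, 0.2275, 0.123]
ee_rot: [[-0.996, -0.089, 0.0], [-0.089, 0.996, 0.0], [-0.0, 0.0, -1.0]]
contact_force: [-0.5, -0.3, -0.9]
opening: 0.0317
grasp_force: 79.6
0.0002 0.0001 0.0006 0.0004 -0.0001 0.0070 rows>=0.1 t 15.0 op 31.7
```

```bash
python3 steer.py '0 0 0 0.0004 0 0.003 0.02;0 0 0 0.0004 0 0.005 0.02;0 0 0 0.0004 0 0.006 0.02;0 0 0 0.0004 0 0.006 0.02'|grep -v op; python3 steer.py '0 0.001 0 0.0005 0 0.002 0.02;0 0.002 0 0.001 0 0.003 0.02;0 0.002 0 0.001 0 0.003 0.02'; python3 go.py 619.3 227.4 111 5.1
```

```text
time: 15.4
tool_pos: [0.6194, 0.2277, 0.1172]
ee_rot: [[-0.996, -0.089, 0.0], [-0.089, 0.996, 0.001], [-0.0, 0.001, -1.0]]
contact_force: [-0.2, 0.9, -1.2]
grasp_force: 79.6
time: 15.7
tool_pos: [0.6193, 0.2278, 0.1156]
ee_rot: [[-0.996, -0.09, 0.001], [-0.09, 0.996, 0.001], [-0.001, 0.001, -1.0]]
contact_force: [0.7, 1.1, 4.4]
opening: 0.0317
grasp_force: 80.3
0.0010 0.0013 0.0007 0.0001 -0.0004 0.0046 rows>=0.1 t 15.7 op 31.7
```

```bash
python3 steer.py '0.001 0.003 0 0.001 -0.0004 0.002 0.02;0.001 0.004 0 0.0018 -0.0004 0.004 0.02;0.001 0.004 0 0.0018 -0.0004 0.004 0.02'; python3 go.py 619.3 227.4 111 5.1
```

```text
time: 16.0
tool_pos: [0.6197, 0.2278, 0.1154]
ee_rot: [[-0.996, -0.09, 0.004], [-0.09, 0.996, 0.002], [-0.004, 0.002, -1.0]]
contact_force: [-0.6, 0.4, 18.3]
opening: 0.0315
grasp_force: 82.0
0.0015 0.0041 0.0006 0.0004 -0.0004 0.0044 rows>=0.1 t 16.0 op 31.5
```

```bash
python3 steer.py '0 0 0 0 -0.001 -0.001 0.02;0 0 0 0 -0.001 -0.001 0.02;0 0 0 0 -0.001 -0.001 0.02'|grep -E 'pos|con'; python3 steer.py '0 0 0 0 -0.001 0 0.02;0 0 0 0 -0.001 0 0.02;0 0 0 0 -0.001 0 0.02'|grep -E 'pos|con';python3 steer.py '0 0 0 0 -0.001 0 0.02;0 0 0 0 -0.001 0 0.02;0 0 0 0 -0.001 0 0.02'|grep -E 'pos|con'
```

```text
tool_pos: [0.6195, 0.2277, 0.1155]
contact_force: [-0.1, 2.7, 14.5]
tool_pos: [0.6195, 0.2276, 0.1155]
contact_force: [-0.2, 5.3, 13.5]
tool_pos: [0.6195, 0.2276, 0.1155]
contact_force: [0.1, 7.0, 13.8]
```

```bash
python3 steer.py '0 0 0 0 0.003 -0.004 0.02;0 0 0 0 0.003 -0.004 0.02;0 0 0 0 0.003 -0.004 0.02'|grep -E 'pos|con'; cat > mark.py <<'E'
from h import *
psi=np.radians(5.1);R=np.array([[np.cos(psi),-np.sin(psi)],[np.sin(psi),np.cos(psi)]])
def W(o,z,c): return [*(np.array(c)+R@np.array(o)/1000),z]
E
python3 - <<'E'
from mark import *
s=arm.camera("side");P=arm.state()["tool_pos"];c=P[:2];print(P)
f=12;x0,y0=218,138
B=cv2.resize(s[y0:y0+50,x0:x0+65],None,fx=f,fy=f,interpolation=cv2.INTER_CUBIC)
def px(p): return tuple(int(v) for v in ((proj("side",p)-[x0,y0]+.5)*f))
o=[(-55,17),(-55,-17),(12,-17)]
for z,col in((.099,(255,0,0)),(.109,(0,255,0))):
  pts=[px(W(a,zz,c)) for zz in(z,z+.024) for a in o]
  cv2.polylines(B,[np.array(pts[:3])],False,col,1);cv2.polylines(B,[np.array(pts[3:])],False,col,1)
for sgn in(-1,):
  q=[px(W((a,-16-t),P[2],c)) for a,t in((-11,0),(11,0),(11,12),(-11,12))];cv2.polylines(B,[np.array(q)],True,(255,0,255),1)
cv2.imwrite("pics/g5.png",B[:,:,::-1])
E
```

```text
tool_pos: [0.6168, 0.2273, 0.1157]
contact_force: [-1.1, 3.3, 6.2]
[0.61678368 0.22731874 0.11572879]
```

View pics/g5.png

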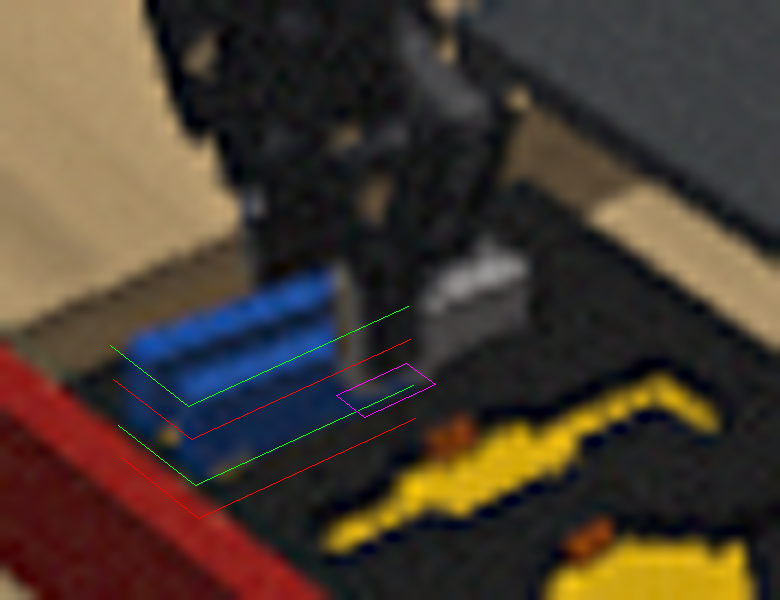

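The marked crop shows the fingertip bottom agreeing with the TCP (magenta), and the tool standing high, at lip or pad level. I'll probe sideways under light contact to tell which it is.

```bash
python3 steer.py '0 0 0 0 0 -0.001 0.02;0 0 0 -0.003 0 -0.001 0.02;0 0 0 -0.003 0 -0.001 0.02'|grep -E 'pos|con';python3 steer.py '0 0 0 -0.003 0 0 0.02;0 0 0 -0.003 0 0 0.02'|grep -E 'pos|con';python3 steer.py '0 0 0 -0.003 0 0 0.02;0 0 0 -0.003 0 0 0.02'|grep -E 'pos|con';python3 steer.py '0 0 0 0.003 -0.003 0 0.02;0 0 0 0.003 -0.003 0 0.02'|grep -E 'pos|con';python3 steer.py '0 0 0 0 -0.003 0 0.02;0 0 0 0 -0.003 0 0.02'|grep -E 'pos|con'
```

```text
tool_pos: [0.6198, 0.2271, 0.1158]
contact_force: [-0.1, 3.3, 1.3]
tool_pos: [0.623, 0.2274, 0.1158]
contact_force: [0.0, 2.4, 0.6]
tool_pos: [0.626, 0.2277, 0.1158]
contact_force: [-0.9, 2.4, -1.2]
tool_pos: [0.6227, 0.2272, 0.116]
contact_force: [-1.5, 10.4, -2.4]
tool_pos: [0.6227, 0.227, 0.1161]
contact_force: [-1.5, 17.1, -3.2]
```

The tool slides 9 mm freely in x because it drags the drawer, which slides easily. In y it is blocked. The crop's slope also shows the rear raised on the back lip and the head down, so the tool sits too far back. I'll push it forward in the cutout, release, and press from the top.

```bash
python3 steer.py '0 0 0 0 0.0065 -0.0015 0.02;0 0 0 0 0.0065 -0.0015 0.02;0 0 0 -0.004 0.0065 -0.0015 0.02;0 0 0 -0.008 0.0065 -0.0015 0.02;0 0 0 -0.008 0.0065 -0.0015 0.02;0 0 0 -0.008 0.0065 -0.0015 0.02'|grep -E 'pos|con'; python3 steer.py '0 0 0 0 0 0 0.04;0 0 0 0 0 0 0.04;0 0 0 0 0 0 0.04;0 0 0 0 0 -0.03 0.04;0 0 0 0 0 -0.03 0.012;0 0 0 0 0 -0.03 0.012;0 0 0 0 0 -0.03 0.012;0 0 0 0 0 -0.03 0.012'; python3 - <<'E'
from mark import *
s=arm.camera("side")
k=max(blobs("side",s,(105,130,40),(125,255,255),(215,130,275,190),.13,8),key=lambda b:b["a"])
px=np.array([proj("side",[*v,.13]) for v in k["pts"]]);i=px[:,0].argmin();print("L",px[i],"area",k["a"])
for z in(.123,.130,.133): print(z,proj("side",W((-55,17),z,(.6285,.2276))),proj("side",W((-55,17),z,(.6265,.2276))))
for b in blobs("side",s,(18,150,60),(34,255,255),(210,140,320,225),.109):
    q=b["pts"]*1000@R; print(b["px"],q.min(0).round(1),q.max(0).round(1))
E
```

```text
tool_pos: [0.6313, 0.2282, 0.1177]
contact_force: [-0.5, 0.8, -1.0]
time: 19.75
tool_pos: [0.6302, 0.2284, 0.1466]
ee_rot: [[-0.996, -0.09, -0.007], [-0.09, 0.996, -0.002], [0.007, -0.001, -1.0]]
contact_force: [-0.4, -0.3, -0.0]
opening: 0.0117
grasp_force: 0.0
L [231.4375 169.4375] area 243
0.123 [230.33372987 167.75765198] [229.75165071 167.97593182]
0.13 [230.14852224 165.82400048] [229.56443987 166.04180188]
0.133 [230.06877916 164.99144667] [229.48383406 165.20903972]
[287. 195.] [613.5 -18.5] [682.9  -1.4]
[295.8 199.7] [587.5 -49.4] [725.4 -34.9]
[274.5 185.2] [625.7  27.8] [677.6  70.9]
[263.4 174.6] [599.4  90. ] [708.  126.8]
```

```bash
python3 steer.py '0 0 0 0 0 0.01 0.012;0 0 0 0 0 0.015 0.012;0 0 0 0 0 0.015 0.012;0 0 0 0 0 0.015 0.012'|grep -E 'pos|con'; python3 steer.py '0 0 0 0 0 0.002 0.012;0 0 0 0 0 0.004 0.012;0 0 0 0 0 0.004 0.012'|grep -E 'pos|con'; python3 steer.py '0 0.001 0 0.0005 0 0.002 0.012;0 0.002 0 0.001 0 0.004 0.012;0 0.002 0 0.001 0 0.004 0.012'|grep -E 'pos|con'; python3 steer.py '0 0.001 0 0.0005 0 0.002 0.012;0 0.002 0 0.001 0 0.004 0.012;0 0.002 0 0.001 0 0.004 0.012'|grep -E 'pos|con'
```

```text
tool_pos: [0.6305, 0.2286, 0.1322]
contact_force: [-0.4, -0.4, 0.0]
tool_pos: [0.6306, 0.2286, 0.1286]
contact_force: [-0.1, 0.3, 0.3]
tool_pos: [0.6294, 0.2285, 0.1243]
contact_force: [-0.0, 0.2, -0.1]
tool_pos: [0.6301, 0.2287, 0.1233]
contact_force: [-1.0, -1.5, 7.8]
```

```bash
python3 steer.py '0 0.002 0 0.001 0 0.003 0.012;0 0.003 0 0.002 0 0.005 0.012;0 0.003 0 0.002 0 0.005 0.012;0 0.003 0 0.002 0 0.005 0.012'|grep -E 'pos|con'; python3 steer.py '0 0 0 0 0 -0.02 0.012;0 0 0 0 0 -0.06 0.06;0 0 0 0 0 -0.1 0.06;0 0 0 0 -0.04 -0.1 0.06;0 0 0 0 -0.09 -0.1 0.06;0 0 0 0 -0.14 -0.1 0.06;0 0 0 0 -0.19 -0.1 0.06;0 0 0 0 -0.24 -0.1 0.06;0 0 0 0 -0.29 -0.1 0.06;0 0 0 0 -0.34 -0.1 0.06;0 0 0 0 -0.39 -0.1 0.06'|grep -E 'pos|con'; sed -i 's/^show("S yel.*//' meas.py; python3 - <<'E'
from mark import *
t=arm.camera("top");s=arm.camera("side")
for n,im,bx in(("top",t,(190,185,215,230)),("side",s,(215,130,275,190))):
    for k in blobs(n,im,(105,130,60),(125,255,255),bx,.123,8):
      q=k["pts"]*1000@R;print(n,k["a"],k["ang"],"x",q[:,0].min().round(1),q[:,0].max().round(1),"y",q[:,1].min().round(1),q[:,1].max().round(1))
for n,im,bx in(("top",t,(185,165,275,225)),("side",s,(210,130,320,225))):
  for b in blobs(n,im,(18,150,60),(34,255,255),bx,.109):
    q=b["pts"]*1000@R; print(n,b["px"],q.min(0).round(1),q.max(0).round(1))
show("T green",blobs("top",t,(55,120,60),(80,255,255),(350,195,375,235),.024,3)); show("S",blobs("side",s,(55,120,60),(80,255,255),(335,280,365,310),.024,3))
E
python3 go.py 613 -275.5 150 15.5
```

```text
tool_pos: [0.6311, 0.2288, 0.1232]
contact_force: [-0.1, -2.4, 24.8]
tool_pos: [0.6626, -0.162, 0.216]
contact_force: [1.6, -0.4, -0.1]
top 84 3.7 x 594.5 662.9 y 177.4 190.8
top 70 5.7 x 594.3 662.5 y 155.2 167.2
side 234 4.7 x 585.9 665.6 y 137.1 192.6
top [201.3 204.4] [594.6 168.1] [662.5 178.4]
top [259.6 193.7] [613.8 -17.3] [688.9   7.5]
top [240.2 191.3] [625.8  28.3] [705.6  79.6]
top [220.  192.9] [598.9  91.1] [713.5 135.5]
side [287.3 194.8] [614.5 -18. ] [684.7  -1.4]
side [296.2 199.4] [589.2 -48.4] [725.9 -34.9]
side [274.9 185. ] [626.9  27.8] [679.5  71.5]
side [264.1 174.3] [601.6  88.8] [709.3 126.9]
T green [362.2 214.4] a 28 c (611.9, -275.6) LxW 24.9 15.5 ang 17.0
S [350.8 293.1] a 48 c (613.5, -274.7) LxW 26.7 15.7 ang 15.2
-0.0023 -0.0130 -0.1875 0.0576 -0.1042 0.0664 rows>=2.7 t 22.7 op 60.0
```

Pliers are home: rigid contact at z = 0.1232, which matches the 123 mm expected for a seated tool. The drawer has moved in by about 13.4 mm. Caliper is next.

```bash
python3 - <<'E'
from mark import *
t=arm.camera("top");s=arm.camera("side")
for n,im,bx in(("top",t,(350,195,376,235)),("side",s,(330,275,378,315))):
  for b in blobs(n,im,(0,0,0),(180,255,75),bx,.012,20): show(n,[b])
E
python3 steer.py '-0.002 -0.013 -0.1875 0.0576 -0.1042 0.0664 0.055;-0.002 -0.013 -0.1875 0.0576 -0.1042 0.0664 0.055;-0.002 -0.013 -0.1875 0.0576 -0.1042 0.0664 0.055;-0.002 -0.013 -0.1875 0.0576 -0.1042 0.0664 0.055;-0.002 -0.013 -0.1875 0.0576 -0.1042 0.0664 0.055;-0.002 -0.013 -0.1875 0.0576 -0.1042 0.0664 0.055;-0.002 -0.013 -0.1875 0.0576 -0.1042 0.0664 0.055'|grep -E 'pos|con'; python3 go.py 613 -275.3 12 16
```

```text
top [363.3 217.7] a 42 c (605.0, -277.9) LxW 31.5 26.9 ang -74.1
top [353.3 216.6] a 84 c (601.7, -252.5) LxW 106.1 28.8 ang 3.4
side [351.2 296.7] a 205 c (614.2, -276.5) LxW 55.1 34.2 ang 15.4
tool_pos: [0.6151, -0.2675, 0.1515]
contact_force: [-0.0, -0.5, 0.3]
0.0015 0.0023 0.0001 0.0045 -0.0071 0.1394 rows>=2.8 t 23.5 op 55.1
```

```bash
python3 steer.py '0.0015 0.0023 0 0.0045 -0.0075 0.05 0.055;0.0015 0.0023 0 0.0045 -0.0075 0.1 0.055;0.0015 0.0023 0 0.0045 -0.0075 0.12 0.055;0.0015 0.0023 0 0.0045 -0.0075 0.12 0.055;0.0015 0.0023 0 0.0045 -0.0075 0.12 0.055'|grep -E 'pos|con'; python3 go.py 613 -275.8 13 16
```

```text
tool_pos: [0.6128, -0.2768, 0.0314]
contact_force: [-0.3, -0.4, 2.1]
-0.0002 -0.0002 -0.0010 -0.0004 0.0009 0.0184 rows>=0.4 t 24.0 op 55.1
```

```bash
python3 steer.py '0 0 0 -0.0004 0.001 0.014 0.055;0 0 0 -0.0004 0.001 0.0184 0.055;0 0 0 -0.0004 0.001 0.0184 0.055;0 0 0 -0.0004 0.001 0.0184 0.02;0 0 0 -0.0004 0.001 0.0184 0.02;0 0 0 -0.0004 0.001 0.0184 0.02;0 0 0 -0.0004 0.001 0.0184 0.02;0 0 0 -0.0004 0.001 0.0184 0.02;0 0 0 -0.0004 0.001 0.0184 0.02;0 0 0 -0.0004 0.001 0.0184 0.02' 60;python3 steer.py '0 0 0 0 0 -0.05 0.02;0 0 0 0 0 -0.10 0.02;0 0 0 0 0 -0.15 0.02;0 0 0 0 0 -0.18 0.02;0 0 0 0 0 -0.18 0.02'|grep -E 'pos|open'; python3 go.py 640.4 179.2 195 5.1
```

```text
time: 25.0
tool_pos: [0.6122, -0.2764, 0.0129]
ee_rot: [[-0.962, -0.273, -0.0], [-0.273, 0.962, -0.0], [0.0, -0.0, -1.0]]
contact_force: [-1.7, 0.4, 5.8]
opening: 0.0261
grasp_force: 61.6
tool_pos: [0.6142, -0.2772, 0.1975]
opening: 0.0262
-0.0052 0.0066 0.1881 -0.1500 0.4319 0.0009 rows>=9.1 t 25.5 op 26.2
```

```bash
python3 steer.py '-0.005 0.0066 0.188 -0.15 0.432 0 0.02;-0.005 0.0066 0.188 -0.15 0.432 0 0.02;-0.005 0.0066 0.188 -0.15 0.432 0 0.02;-0.005 0.0066 0.188 -0.15 0.432 0 0.02;-0.005 0.0066 0.188 -0.15 0.432 0 0.02;-0.005 0.0066 0.188 -0.15 0.432 0 0.02;-0.005 0.0066 0.188 -0.15 0.432 0 0.02;-0.005 0.0066 0.188 -0.15 0.432 0 0.02;-0.005 0.0066 0.188 -0.15 0.432 0 0.02;-0.005 0.0066 0.188 -0.15 0.432 0.04 0.02;-0.005 0.0066 0.188 -0.15 0.432 0.06 0.02;-0.005 0.0066 0.188 -0.15 0.432 0.06 0.02;-0.005 0.0066 0.188 -0.15 0.432 0.06 0.02'|grep -E 'pos|open'; python3 go.py 637.4 175.7 128 5.1
```

```text
tool_pos: [0.6375, 0.1801, 0.131]
opening: 0.0261
0.0045 -0.0112 -0.0001 0.0005 -0.0044 0.0030 rows>=0.1 t 26.8 op 26.1
```

```bash
python3 steer.py '0.0045 -0.011 0 0.0005 -0.0044 0.003 0.02;0.0045 -0.011 0 0.0005 -0.0044 0.003 0.02;0.0045 -0.011 0 0.0005 -0.0044 0.003 0.02;0.0045 -0.011 0 0.0005 -0.0044 0.003 0.02'|grep -E 'pos|con'; python3 go.py 637.4 175.7 119 5.1
```

```text
tool_pos: [0.6382, 0.1757, 0.13]
contact_force: [0.4, 0.3, -1.2]
0.0008 0.0036 -0.0005 0.0008 0.0000 0.0110 rows>=0.2 t 27.2 op 26.1
```

```bash
python3 steer.py '0 0.003 0 0.0008 0 0.004 0.02;0 0.003 0 0.0008 0 0.008 0.02;0 0.003 0 0.0008 0 0.008 0.02;0 0.003 0 0.0008 0 0.008 0.02'|grep -E 'pos|con'; python3 steer.py '0 0 0 0 0 0.002 0.02;0 0 0 0 0 0.003 0.02;0 0 0 0 0 0.003 0.02'|grep -E 'pos|con';python3 steer.py '0 0 0 0 0 0.002 0.02;0 0 0 0 0 0.003 0.02;0 0 0 0 0 0.003 0.02'|grep -E 'pos|con|\['
```

```text
tool_pos: [0.6373, 0.176, 0.1209]
contact_force: [0.5, 0.3, -0.8]
tool_pos: [0.6373, 0.176, 0.1182]
contact_force: [0.3, 1.0, -0.2]
tool_pos: [0.6371, 0.1759, 0.115]
ee_rot: [[-0.996, -0.089, -0.001], [-0.089, 0.996, 0.0], [0.001, 0.0, -1.0]]
contact_force: [1.3, 0.4, 0.9]
```

```bash
python3 steer.py '0 0 0 0 0 0.002 0.02;0 0 0 0 0 0.003 0.02;0 0 0 0 0 0.003 0.02'|grep -E 'pos|con';python3 steer.py '0 0.001 0 0.0005 0 0.002 0.02;0 0.002 0 0.0005 0 0.004 0.02;0 0.002 0 0.001 0 0.004 0.02'|grep -E 'pos|con|\['
```

```text
tool_pos: [0.637, 0.1759, 0.1119]
contact_force: [0.1, 0.9, -0.0]
tool_pos: [0.6384, 0.1761, 0.1118]
ee_rot: [[-0.996, -0.089, 0.004], [-0.089, 0.996, 0.001], [-0.004, 0.001, -1.0]]
contact_force: [1.2, 0.3, 13.8]
```

```bash
python3 steer.py '0 0 0 0 0 -0.003 0.02;0 0 0 0 0 -0.003 0.036;0 0 0 0 0 -0.003 0.036;0 0 0 0 0 -0.003 0.036;0 0 0 0 0 -0.025 0.036;0 0 0 0 0 -0.03 0.004;0 0 0 0 0 -0.03 0.004;0 0 0 0 0 -0.03 0.004;0 0 0 0 0 -0.03 0.004'|grep -E 'pos|open'; python3 go.py 637.4 175.7 126 5.1
```

```text
tool_pos: [0.6356, 0.1757, 0.1371]
opening: 0.0041
0.0002 -0.0045 0.0001 -0.0018 -0.0002 0.0111 rows>=0.2 t 29.7 op 4.1
```

```bash
python3 steer.py '0 -0.004 0 -0.0018 0 0.006 0.004;0 -0.004 0 -0.0018 0 0.010 0.004;0 -0.004 0 -0.0018 0 0.010 0.004'|grep -E 'pos|con'; python3 steer.py '0 0 0 0 0 0.002 0.004;0 0 0 0 0 0.004 0.004;0 0 0 0 0 0.004 0.004'|grep -E 'pos|con'; python3 steer.py '0 0.002 0 0.001 0 0.002 0.004;0 0.003 0 0.002 0 0.005 0.004;0 0.003 0 0.002 0 0.005 0.004'|grep -E 'pos|con'
```

```text
tool_pos: [0.6372, 0.1758, 0.1267]
contact_force: [-0.3, 0.5, -0.1]
tool_pos: [0.6378, 0.176, 0.1238]
contact_force: [0.3, 0.1, -0.1]
tool_pos: [0.6385, 0.1761, 0.1232]
contact_force: [0.4, -1.0, 12.4]
```

Caliper is home: rigid contact at z = 0.1232. Next is the indicator, where I need the stem angle.

```bash
python3 steer.py '0 0 0 0 0 -0.03 0.004;0 0 0 0 0 -0.07 0.07;0 0 0 0 0 -0.1 0.07;0 0 0 0 -0.05 -0.1 0.07;0 0 0 0 -0.1 -0.1 0.07;0 0 0 0 -0.13 -0.1 0.07;0 0 0 0 -0.13 -0.1 0.07' | grep pos; python3 - <<'E'
from mark import *
t=arm.camera("top");s=arm.camera("side")
for n,im,bf,bs in(("top",t,(318,240,345,275),(318,236,348,275)),("side",s,(265,280,295,312),(262,275,305,312))):
  f=[b for b in blobs(n,im,(0,0,150),(180,50,255),bf,.024) if b["W"]>25][0]; show(n,[f]); c=np.array(f["c"])
  for z in(.008,.012):
    b=max(blobs(n,im,(0,0,40),(180,68,255),bs,z,20),key=lambda b:b["a"]); show(n+" all",[b])
    q=b["pts"]*1000-c; r=np.linalg.norm(q,axis=1); m=q[r>31]; m=m[m[:,0]>25]
    if len(m): print(z,"stem mean",m.mean(0).round(1),"ang",np.degrees(np.arctan2(*m.mean(0)[::-1])).round(1),"tip",r.max().round(1), len(m))
  for b in blobs(n,im,(18,150,60),(34,255,255),(185,165,275,225) if n=="top" else (210,130,320,225),.109):
    q=b["pts"]*1000@R; print(n,b["px"],q.min(0).round(1),q.max(0).round(1))
E
```

```text
tool_pos: [0.6479, 0.0423, 0.2193]
top [332.3 259. ] a 120 c (465.5, -180.1) LxW 39.0 38.5 ang -25.7
top all [332.5 256. ] a 206 c (476.6, -187.1) LxW 72.9 48.3 ang -32.2
0.008 stem mean [42.5 -5.6] ang -7.5 tip 53.8 120
top all [332.5 256. ] a 206 c (476.0, -186.6) LxW 72.8 48.2 ang -32.2
0.012 stem mean [42.2 -5.2] ang -7.0 tip 53.2 117
top [201.4 204.9] [593.  167.8] [660.6 178.5]
top [259.3 188.7] [652.5 -17. ] [682.    7.5]
top [243.  189.6] [654.3  28.3] [685.9  56.6]
side [280.4 294.7] a 155 c (467.7, -179.8) LxW 40.5 38.5 ang 33.7
side all [283.9 296.7] a 353 c (476.6, -174.1) LxW 75.4 58.7 ang 15.8
0.008 stem mean [38.  -1.2] ang -1.7 tip 52.3 186
side all [283.9 296.7] a 353 c (474.8, -176.9) LxW 75.1 58.4 ang 15.8
0.012 stem mean [38.3 -7.5] ang -11.0 tip 50.7 149
side [287.1 195. ] [613.8 -18.3] [683.2  -1.4]
side [295.9 199.7] [588.3 -49. ] [724.7 -34.9]
side [274.6 185.1] [626.1  27.6] [678.   71.2]
```

```bash
python3 go.py 466.5 -180 110 -7.3
```

```text
0.0010 -0.0018 0.2150 0.2001 -0.2094 0.1092 rows>=6.2 t 31.4 op 70.1
```

```bash
python3 steer.py '0.001 -0.002 0.215 0.2 -0.2094 0 0.07;0.001 -0.002 0.215 0.2 -0.2094 0 0.07;0.001 -0.002 0.215 0.2 -0.2094 0 0.07;0.001 -0.002 0.215 0.2 -0.2094 0 0.07;0.001 -0.002 0.215 0.2 -0.2094 0 0.07;0.001 -0.002 0.215 0.2 -0.2094 0 0.07;0.001 -0.002 0.215 0.2 -0.2094 0.05 0.07;0.001 -0.002 0.215 0.2 -0.2094 0.1 0.07;0.001 -0.002 0.215 0.2 -0.2094 0.15 0.07;0.001 -0.002 0.215 0.2 -0.2094 0.17 0.07;0.001 -0.002 0.215 0.2 -0.2094 0.17 0.07;0.001 -0.002 0.215 0.2 -0.2094 0.17 0.07'|grep pos;  python3 go.py 466.5 -180 13 -7.3
```

```text
tool_pos: [0.4678, -0.1794, 0.0499]
-0.0007 0.0011 0.0029 0.0013 -0.0007 0.0369 rows>=0.7 t 32.6 op 69.9
```

```bash
python3 steer.py '0 0.001 0.003 0.0013 -0.0007 0.025 0.07;0 0.001 0.003 0.0013 -0.0007 0.037 0.07;0 0.001 0.003 0.0013 -0.0007 0.037 0.07;0 0.001 0.003 0.0013 -0.0007 0.037 0.03;0 0.001 0.003 0.0013 -0.0007 0.037 0.03;0 0.001 0.003 0.0013 -0.0007 0.037 0.03;0 0.001 0.003 0.0013 -0.0007 0.037 0.03;0 0.001 0.003 0.0013 -0.0007 0.037 0.03;0 0.001 0.003 0.0013 -0.0007 0.037 0.03;0 0.001 0.003 0.0013 -0.0007 0.037 0.03' 60;python3 steer.py '0 0 0 0 0 -0.05 0.03;0 0 0 0 0 -0.10 0.03;0 0 0 0 0 -0.15 0.03;0 0 0 0 0 -0.19 0.03;0 0 0 0 0 -0.19 0.03;0 0 0 0 0 -0.19 0.03'|grep -E 'pos|open'; python3 - <<'E'
from mark import *
s=arm.camera("side")
for b in blobs("side",s,(18,150,60),(34,255,255),(210,130,320,225),.109):
    q=b["pts"]*1000@R; print(b["px"],q.min(0).round(1),q.max(0).round(1))
st=arm.state();P=st["tool_pos"];R0=np.array(st["ee_rot"]);print(P)
b=proj("side",P);x,y=map(int,b)
X=-R0[:2,0];th=np.arctan2(X[1],X[0])
for z in(-.003,0.):
  for k in blobs("side",s,(0,0,90),(180,60,255),(x-5,y-30,x+45,y+30),P[2]+z,8):
    q=(k["pts"]-P[:2])*1000@np.array([[np.cos(th),-np.sin(th)],[np.sin(th),np.cos(th)]]);print(z,k["px"],k["a"],q.min(0).round(1),q.max(0).round(1),q[q[:,0].argmax()].round(1))
    m=q[(q[:,0]>32)]
    if len(m): print("stem mean",m.mean(0))
crop(s,x-35,y-35,70,70,8,"g6")
E
python3 go.py 643 114 200 5.1
```

```text
time: 33.6
tool_pos: [0.4664, -0.1808, 0.014]
ee_rot: [[-0.992, 0.129, 0.002], [0.129, 0.992, -0.001], [-0.002, -0.001, -1.0]]
contact_force: [-0.8, 2.2, 5.6]
opening: 0.0429
grasp_force: 60.0
tool_pos: [0.4656, -0.1805, 0.2034]
opening: 0.0432
[303.9 195.6] [639.  -48.7] [725.1 -34.9]
[ 0.46475718 -0.18012354  0.20185016]
-0.003 [296.  239.1] 20 [26.  -9.5] [53.5  1.7] [53.5 -1.8]
stem mean [44.20702554 -4.500325  ]
-0.003 [276.  239.2] 87 [-13.3  -6.8] [16.7 36.7] [16.7 34.7]
0.0 [296.  239.1] 20 [ 24.5 -12.2] [51.9 -1.1] [51.9 -4.6]
stem mean [43.23533121 -7.29482559]
0.0 [276.  239.2] 87 [-14.6  -9.6] [15.2 33.8] [15.2 31.7]
-0.0002 -0.0020 -0.2180 -0.1389 0.3146 0.0015 rows>=6.9 t 34.2 op 42.8
```

View pics/g6.png

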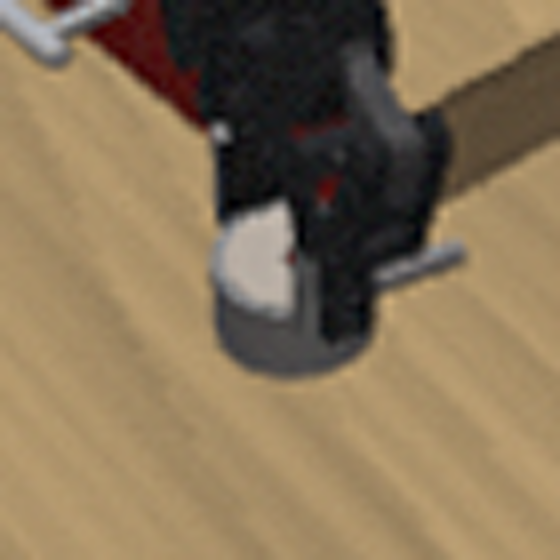

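The indicator is held with its stem at lower right (350–465, 250–270), along the hand's x axis. I'm moving it to its cutout.

```bash
python3 go.py 643.6 111.6 200 5.1; python3 steer.py '0 -0.002 -0.218 -0.1389 0.312 0 0.03;0 -0.002 -0.218 -0.1389 0.312 0 0.03;0 -0.002 -0.218 -0.1389 0.312 0 0.03;0 -0.002 -0.218 -0.1389 0.312 0 0.03;0 -0.002 -0.218 -0.1389 0.312 0 0.03;0 -0.002 -0.218 -0.1389 0.312 0 0.03;0 -0.002 -0.218 -0.1389 0.312 0 0.03;0 -0.002 -0.218 -0.1389 0.312 0.03 0.03;0 -0.002 -0.218 -0.1389 0.312 0.06 0.03;0 -0.002 -0.218 -0.1389 0.312 0.068 0.03;0 -0.002 -0.218 -0.1389 0.312 0.068 0.03;0 -0.002 -0.218 -0.1389 0.312 0.068 0.03'|grep pos; python3 go.py 643.6 111.6 128 5.1; python3 - <<'E'
from mark import *
s=arm.camera("side")
for b in blobs("side",s,(18,150,60),(34,255,255),(210,130,320,225),.109):
    q=b["pts"]*1000@R; print(b["px"],q.min(0).round(1),q.max(0).round(1))
E
```

```text
-0.0002 -0.0020 -0.2180 -0.1398 0.3123 0.0015 rows>=6.8 t 34.2 op 42.8
tool_pos: [0.6438, 0.1108, 0.1345]
-0.0007 0.0017 -0.0004 0.0001 0.0008 0.0065 rows>=0.1 t 35.5 op 42.6
[287.1 195. ] [613.6 -18.7] [683.2  -1.5]
[295.9 199.6] [588.3 -49. ] [724.7 -34.9]
[274.5 186.4] [626.1  27.6] [675.9  70.2]
```

```bash
python3 steer.py '-0.0007 0.0017 0 0.0004 0.0008 0.004 0.03;-0.0007 0.0017 0 0.0004 0.0008 0.0085 0.03;-0.0007 0.0017 0 0.0004 0.0008 0.0085 0.03;-0.0007 0.0017 0 0.0004 0.0008 0.0085 0.03'|grep -E 'pos|con';python3 go.py 643.3 111.6 121 5.1
```

```text
tool_pos: [0.6429, 0.1117, 0.1256]
contact_force: [-1.0, 0.2, -1.9]
-0.0001 -0.0006 0.0000 -0.0004 -0.0002 0.0046 rows>=0.1 t 35.9 op 43.1
```

```bash
python3 steer.py '0 0 0 0 0 0.003 0.03;0 0 0 0 0 0.006 0.03;0 0 0 0 0 0.006 0.03'|grep -E 'pos|con';python3 steer.py '0 0 0 0 0 0.002 0.03;0 0 0 0 0 0.003 0.03;0 0 0 0 0 0.003 0.03'|grep -E 'pos|con';python3 go.py 643.3 111.6 113 5.1
```

```text
tool_pos: [0.6429, 0.1117, 0.1191]
contact_force: [0.4, -0.3, -1.4]
tool_pos: [0.643, 0.1118, 0.1164]
contact_force: [-0.7, -0.1, -1.1]
-0.0001 -0.0004 0.0001 -0.0003 -0.0002 0.0034 rows>=0.1 t 36.5 op 42.7
```

```bash
python3 steer.py '0 0 0 0 0 0.002 0.03;0 0 0 0 0 0.003 0.03;0 0 0 0 0 0.003 0.03'|grep -E 'pos|con';python3 steer.py '0 0.001 0 0.0005 0 0.002 0.03;0 0.002 0 0.001 0 0.004 0.03;0 0.002 0 0.001 0 0.004 0.03'|grep -E 'pos|con';python3 steer.py '0 0 0 0 0 -0.003 0.03;0 0 0 0 0 -0.003 0.054;0 0 0 0 0 -0.003 0.054;0 0 0 0 0 -0.003 0.054;0 0 0 0 0 -0.025 0.054;0 0 0 0 0 -0.032 0.004;0 0 0 0 0 -0.032 0.004;0 0 0 0 0 -0.032 0.004;0 0 0 0 0 -0.032 0.004;0 0 0 0 0 -0.032 0.004'|grep -E 'pos|open'; python3 go.py 643.3 111.6 127 5.1
```

```text
tool_pos: [0.6429, 0.1118, 0.1132]
contact_force: [0.3, -0.5, -0.9]
tool_pos: [0.6441, 0.1119, 0.113]
contact_force: [0.7, -0.6, 11.4]
tool_pos: [0.6416, 0.1117, 0.1406]
opening: 0.0044
-0.0001 -0.0041 0.0001 -0.0018 -0.0002 0.0136 rows>=0.3 t 38.1 op 4.4
```

```bash
python3 steer.py '0 -0.004 0 -0.0018 0 0.006 0.004;0 -0.004 0 -0.0018 0 0.0135 0.004;0 -0.004 0 -0.0018 0 0.0135 0.004'|grep -E 'pos|con'; python3 steer.py '0 0.001 0 0.0005 0 0.002 0.004;0 0.001 0 0.001 0 0.004 0.004;0 0.001 0 0.001 0 0.006 0.004;0 0.001 0 0.001 0 0.006 0.004'|grep -E 'pos|con'; python3 steer.py '0 0.002 0 0.001 0 0.002 0.004;0 0.002 0 0.001 0 0.004 0.004;0 0.002 0 0.001 0 0.004 0.004'|grep -E 'pos|con'
```

```text
tool_pos: [0.6427, 0.1117, 0.1261]
contact_force: [-0.5, 0.0, 0.2]
tool_pos: [0.6435, 0.1119, 0.1232]
contact_force: [-0.2, 0.3, 5.5]
tool_pos: [0.6451, 0.112, 0.1232]
contact_force: [0.2, -1.1, 18.0]
```

Indicator is home (0.1232). Now the feeler: re-measure, then fetch it.

```bash
python3 steer.py '0 0 0 0 0 -0.03 0.004;0 0 0 0 0 -0.07 0.05;0 0 0 0 0 -0.1 0.05;0 0 0 0 -0.05 -0.1 0.05;0 0 0 0.05 -0.1 -0.1 0.05;0 0 0 0.1 -0.13 -0.1 0.05;0 0 0 0.13 -0.13 -0.1 0.05' | grep pos; python3 - <<'E'
from mark import *
t=arm.camera("top");s=arm.camera("side")
show("T feel",blobs("top",t,(15,104,40),(30,255,255),(388,245,412,285),.012,30))
show("S feel",blobs("side",s,(15,118,40),(30,255,255),(312,342,352,380),.012,30))
show("T sc",blobs("top",t,(20,140,60),(32,255,255),(340,240,385,290),.018,30))
show("S sc",blobs("side",s,(20,140,60),(32,255,255),(270,305,340,350),.018,30))
for n,im in(("top",t),("side",s)):
  for b in blobs(n,im,(18,150,60),(34,255,255),(185,165,275,225) if n=="top" else (210,130,320,225),.109):
    q=b["pts"]*1000@R; print(n,b["px"],q.min(0).round(1),q.max(0).round(1))
E
python3 go.py 458.3 -390 150 8.7
```

```text
tool_pos: [0.5287, -0.0292, 0.2177]
T feel [398.5 264.2] a 169 c (457.3, -390.3) LxW 74.4 26.1 ang 9.0
S feel [331.1 361.6] a 345 c (459.1, -389.6) LxW 80.9 26.7 ang 8.0
T sc [365.  266.4] a 315 c (446.4, -283.7) LxW 86.0 38.9 ang -12.1
S sc [298.2 328.9] a 698 c (448.3, -282.8) LxW 89.6 54.4 ang -12.0
top [201.3 204.2] [595.2 167.8] [663.1 178.5]
top [258.6 192.6] [614.6 -15.8] [689.5   7.5]
side [287.7 194.7] [615.9 -17.8] [685.4  -1.2]
side [296.5 199.3] [589.7 -48.5] [728.  -34.9]
0.0006 -0.0091 -0.0659 0.0944 -0.3542 0.0680 rows>=7.5 t 39.9 op 50.1
```

```bash
python3 steer.py '0 -0.009 -0.066 0.0944 -0.3542 0.068 0.05;0 -0.009 -0.066 0.0944 -0.3542 0.068 0.05;0 -0.009 -0.066 0.0944 -0.3542 0.068 0.05;0 -0.009 -0.066 0.0944 -0.3542 0.068 0.05;0 -0.009 -0.066 0.0944 -0.3542 0.068 0.05;0 -0.009 -0.066 0.0944 -0.3542 0.068 0.05;0 -0.009 -0.066 0.0944 -0.3542 0.068 0.05;0 -0.009 -0.066 0.0944 -0.3542 0.12 0.05;0 -0.009 -0.066 0.0944 -0.3542 0.17 0.05;0 -0.009 -0.066 0.0944 -0.3542 0.17 0.05;0 -0.009 -0.066 0.0944 -0.3542 0.17 0.05;0 -0.009 -0.066 0.0944 -0.3542 0.17 0.05'|grep pos;  python3 go.py 458.3 -390 13 8.7
```

```text
tool_pos: [0.4684, -0.3888, 0.0504]
-0.0029 0.0098 0.0042 0.0105 0.0005 0.0373 rows>=0.8 t 41.1 op 50.1
```

```bash
python3 steer.py '0 0 0 0 0 0 0.05;0 0 0 0 0 0 0.05'|grep pos;  python3 go.py 458.3 -390 13 8.7
```

```text
tool_pos: [0.4681, -0.3887, 0.0507]
-0.0034 0.0101 0.0041 0.0102 0.0004 0.0376 rows>=0.8 t 41.3 op 50.2
```

```bash
python3 steer.py '-0.003 0.01 0.004 0.0102 0.0004 0.01 0.05;-0.003 0.01 0.004 0.0102 0.0004 0.02 0.05;-0.003 0.01 0.004 0.0102 0.0004 0.0376 0.05;-0.003 0.01 0.004 0.0102 0.0004 0.0376 0.05;-0.003 0.01 0.004 0.0102 0.0004 0.0376 0.05;-0.003 0.01 0.004 0.0102 0.0004 0.0376 0.01;-0.003 0.01 0.004 0.0102 0.0004 0.0376 0.01;-0.003 0.01 0.004 0.0102 0.0004 0.0376 0.01;-0.003 0.01 0.004 0.0102 0.0004 0.0376 0.01;-0.003 0.01 0.004 0.0102 0.0004 0.0376 0.01;-0.003 0.01 0.004 0.0102 0.0004 0.0376 0.01;-0.003 0.01 0.004 0.0102 0.0004 0.0376 0.01' 60;python3 steer.py '0 0 0 0 0 -0.05 0.01;0 0 0 0 0 -0.10 0.01;0 0 0 0 0 -0.15 0.01;0 0 0 0 0 -0.19 0.01;0 0 0 0 0 -0.19 0.01;0 0 0 0 0 -0.19 0.01'|grep -E 'pos|open'; python3 go.py 650.3 52.7 200 5.1
```

```text
time: 42.5
tool_pos: [0.4573, -0.3899, 0.0116]
ee_rot: [[-0.989, -0.151, -0.002], [-0.151, 0.989, 0.001], [0.002, 0.001, -1.0]]
contact_force: [-0.4, 1.0, 5.4]
opening: 0.0161
grasp_force: 60.9
tool_pos: [0.4573, -0.3898, 0.201]
opening: 0.0157
0.0021 -0.0023 0.0621 -0.2574 0.4084 0.0013 rows>=9.7 t 43.1 op 15.7
```

```bash
python3 steer.py '0.002 -0.002 0.062 -0.2564 0.4084 0 0.01;0.002 -0.002 0.062 -0.2564 0.4084 0 0.01;0.002 -0.002 0.062 -0.2564 0.4084 0 0.01;0.002 -0.002 0.062 -0.2564 0.4084 0 0.01;0.002 -0.002 0.062 -0.2564 0.4084 0 0.01;0.002 -0.002 0.062 -0.2564 0.4084 0 0.01;0.002 -0.002 0.062 -0.2564 0.4084 0 0.01;0.002 -0.002 0.062 -0.2564 0.4084 0 0.01;0.002 -0.002 0.062 -0.2564 0.4084 0 0.01;0.002 -0.002 0.062 -0.2564 0.4084 0 0.01;0.002 -0.002 0.062 -0.2564 0.4084 0.05 0.01;0.002 -0.002 0.062 -0.2564 0.4084 0.073 0.01;0.002 -0.002 0.062 -0.2564 0.4084 0.073 0.01;0.002 -0.002 0.062 -0.2564 0.4084 0.073 0.01;0.002 -0.002 0.062 -0.2564 0.4084 0.073 0.01'|grep pos;  python3 go.py 649.3 52.6 123 5.1; python3 - <<'E'
from mark import *
s=arm.camera("side")
for b in blobs("side",s,(18,150,60),(34,255,255),(210,130,320,225),.109):
    q=b["pts"]*1000@R; print(b["px"],q.min(0).round(1),q.max(0).round(1))
E
```

```text
tool_pos: [0.6497, 0.0522, 0.1288]
0.0005 0.0005 -0.0004 0.0004 0.0004 0.0058 rows>=0.1 t 44.6 op 16.0
[296.2 199.5] [589.1 -48.4] [725.9 -34.5]
[284.8 193. ] [614.5 -18.3] [689.5  32.3]
```

```bash
python3 steer.py '0 0 0 0.0004 0.0004 0.003 0.01;0 0 0 0.0004 0.0004 0.007 0.01;0 0 0 0.0004 0.0004 0.007 0.01;0 0 0 0.0004 0.0004 0.007 0.01'|grep -E 'pos|con';python3 steer.py '0 0 0 0 0 0.002 0.01;0 0 0 0 0 0.004 0.01;0 0 0 0 0 0.004 0.01'|grep -E 'pos|con';python3 steer.py '0 0 0 0 0 0.002 0.01;0 0 0 0 0 0.003 0.01;0 0 0 0 0 0.003 0.01'|grep -E 'pos|con'
```

```text
tool_pos: [0.6487, 0.0529, 0.1211]
contact_force: [-0.2, -0.5, -0.6]
tool_pos: [0.649, 0.0529, 0.1171]
contact_force: [1.0, 0.3, -2.2]
tool_pos: [0.649, 0.0529, 0.1142]
contact_force: [0.7, 0.2, 0.1]
```

```bash
python3 steer.py '0 0 0 0 0 0.002 0.01;0 0 0 0 0 0.004 0.01;0 0 0 0 0 0.004 0.01'|grep -E 'pos|con';python3 steer.py '0 0.001 0 0.0005 0 0.002 0.01;0 0.002 0 0.001 0 0.003 0.01;0 0.002 0 0.001 0 0.003 0.01'|grep -E 'pos|con';python3 steer.py '0 0 0 0 0 -0.003 0.01;0 0 0 0 0 -0.003 0.026;0 0 0 0 0 -0.003 0.026;0 0 0 0 0 -0.003 0.026;0 0 0 0 0 -0.025 0.026;0 0 0 0 0 -0.032 0.0;0 0 0 0 0 -0.032 0.0;0 0 0 0 0 -0.032 0.0;0 0 0 0 0 -0.032 0'|grep -E 'pos|open'; python3 go.py 649.3 52.9 127 5.1
```

```text
tool_pos: [0.6491, 0.053, 0.1105]
contact_force: [-0.7, 0.7, 2.8]
tool_pos: [0.6499, 0.053, 0.1104]
contact_force: [-0.5, 0.1, 12.1]
tool_pos: [0.6473, 0.0528, 0.1382]
opening: -0.0005
0.0007 -0.0045 0.0001 -0.0021 -0.0001 0.0112 rows>=0.2 t 47.1 op -0.5
```

```bash
python3 steer.py '0 -0.004 0 -0.002 0 0.006 0;0 -0.004 0 -0.002 0 0.011 0;0 -0.004 0 -0.002 0 0.011 0'|grep -E 'pos|con'; python3 steer.py '0 0.001 0 0.0005 0 0.002 0;0 0.001 0 0.001 0 0.004 0;0 0.001 0 0.001 0 0.007 0;0 0.001 0 0.001 0 0.007 0'|grep -E 'pos|con'; python3 steer.py '0 0.002 0 0.001 0 0.002 0;0 0.002 0 0.001 0 0.004 0;0 0.002 0 0.001 0 0.004 0'|grep -E 'pos|con'
```

```text
tool_pos: [0.649, 0.053, 0.1265]
contact_force: [0.4, -0.6, 0.3]
tool_pos: [0.6502, 0.0531, 0.1231]
contact_force: [1.2, -0.2, 7.0]
tool_pos: [0.6517, 0.0532, 0.123]
contact_force: [-0.1, 0.1, 19.5]
```

All four tools are home. Next I measure the label and the scanner.

```bash
python3 steer.py '0 0 0 0 0 -0.03 0;0 0 0 0 0 -0.07 0.06;0 0 0 0 0 -0.1 0.06;0 0 0 0 0 -0.1 0.06;0 0 0 0 0 -0.1 0.06' | grep pos; python3 - <<'E'
from mark import *
t=arm.camera("top");s=arm.camera("side")
show("T sc",blobs("top",t,(20,140,60),(32,255,255),(340,240,385,290),.018,30))
show("S sc",blobs("side",s,(20,140,60),(32,255,255),(270,305,340,350),.018,30))
show("strip T",blobs("top",t,(0,0,170),(180,45,255),(365,150,415,180),.157,5))
show("strip S",blobs("side",s,(0,0,170),(180,60,255),(390,225,445,300),.157,5))
def big(n,im,bx):
  x0,y0,x1,y1=bx
  c=cv2.resize(im[y0:y1,x0:x1],None,fx=8,fy=8,interpolation=2);g=hsv(c)
  m=((g[:,:,1]<70)&(g[:,:,2]>75)&(g[:,:,2]<168)).astype(np.uint8)*255
  m=cv2.morphologyEx(m,cv2.MORPH_CLOSE,np.ones((17,17)))
  ks=sorted(cv2.findContours(m,0,1)[0],key=cv2.contourArea)[-2:]
  for k in ks:
    M=cv2.moments(k);p=np.array([M["m10"],M["m01"]])/M["m00"]; p=(p+.5)/8-.5+[x0,y0]
    r=cv2.approxPolyDP(cv2.convexHull(k),14,True)[:,0]; print(n,round(M["m00"]/64),p.round(1),((r+.5)/8-.5+[x0,y0]).round(1).tolist(),plane(n,p,.11).round(4))
big("top",t,(360,150,415,185)); big("side",s,(390,230,440,285))
E
python3 go.py 466.9 -287.4 210 -12; python3 go.py 466.9 -287.4 120 -12
```

```text
tool_pos: [0.6481, 0.0528, 0.2177]
T sc [365.1 266.4] a 315 c (446.3, -283.7) LxW 85.8 38.9 ang -12.1
S sc [298.2 328.9] a 698 c (448.3, -282.9) LxW 89.8 54.1 ang -11.8
strip T [388.  160.1] a 30 c (753.1, -331.1) LxW 68.3 6.4 ang -85.2
strip S [418.3 244. ] a 60 c (756.1, -329.6) LxW 70.2 7.6 ang -85.4
top 4 [394.7 177.7] [[394.3, 173.4], [394.4, 181.6]] [ 0.7123 -0.3614  0.11  ]
top 356 [381.4 161.5] [[404.3, 159.8], [393.4, 168.4], [360.8, 167.9], [359.6, 164.8], [361.2, 157.1], [391.8, 155.9]] [ 0.7633 -0.3211  0.11  ]
side 148 [432.7 234.5] [[439.4, 243.9], [419.8, 229.6], [439.4, 229.6]] [ 0.8554 -0.2979  0.11  ]
side 423 [413.7 259.1] [[403.8, 244.1], [427.1, 259.6], [423.1, 274.4], [400.4, 258.7]] [ 0.7516 -0.3312  0.11  ]
0.0001 -0.0047 0.2986 0.2098 -0.3228 0.0063 rows>=7.7 t 48.8 op 59.9
0.0001 -0.0047 0.2986 0.2094 -0.3229 0.0963 rows>=7.9 t 48.8 op 59.9
```

```bash
python3 -c "
from h import *
print(plane('top',(385.3,166.3),.11), plane('top',(403,218),.05), plane('top',(425,203),.09))"; python3 steer.py '0 -0.005 0.299 0.21 -0.323 0 0.06;0 -0.005 0.299 0.21 -0.323 0 0.06;0 -0.005 0.299 0.21 -0.323 0 0.06;0 -0.005 0.299 0.21 -0.323 0 0.06;0 -0.005 0.299 0.21 -0.323 0 0.06;0 -0.005 0.299 0.21 -0.323 0 0.06;0 -0.005 0.299 0.21 -0.323 0 0.06;0 -0.005 0.299 0.21 -0.323 0 0.06;0 -0.005 0.299 0.21 -0.323 0.05 0.06;0 -0.005 0.299 0.21 -0.323 0.1 0.06;0 -0.005 0.299 0.21 -0.323 0.15 0.06;0 -0.005 0.299 0.21 -0.323 0.15 0.06;0 -0.005 0.299 0.21 -0.323 0.15 0.06;0 -0.005 0.299 0.21 -0.323 0.15 0.06'|grep pos; python3 go.py 466.9 -287.4 13 -12
```

```text
[ 0.74819611 -0.3331044   0.11      ] [ 0.59887588 -0.39900182  0.05      ] [ 0.63986745 -0.45815297  0.09      ]
tool_pos: [0.4689, -0.2884, 0.0694]
-0.0006 0.0069 -0.0003 0.0026 0.0006 0.0564 rows>=1.1 t 50.1 op 60.1
```

```bash
python3 steer.py '0 0.007 0 0.0026 0.0006 0.03 0.06;0 0.007 0 0.0026 0.0006 0.05 0.06;0 0.007 0 0.0026 0.0006 0.0564 0.06;0 0.007 0 0.0026 0.0006 0.0564 0.06;0 0.007 0 0.0026 0.0006 0.0564 0.02;0 0.007 0 0.0026 0.0006 0.0564 0.02;0 0.007 0 0.0026 0.0006 0.0564 0.02;0 0.007 0 0.0026 0.0006 0.0564 0.02;0 0.007 0 0.0026 0.0006 0.0564 0.02;0 0.007 0 0.0026 0.0006 0.0564 0.02;0 0.007 0 0.0026 0.0006 0.0564 0.02' 80;python3 steer.py '0 0 0 0 0 -0.05 0.02;0 0 0 0 0 -0.10 0.02;0 0 0 0 0 -0.13 0.02;0 0 0 0 0 -0.13 0.02;0 0 0 0 0 -0.13 0.02'|grep -E 'pos|open'; python3 go.py 616.2 -342.7 105 4.75
```

```text
time: 51.25
tool_pos: [0.4663, -0.2872, 0.0129]
ee_rot: [[-0.978, 0.208, -0.0], [0.208, 0.978, -0.001], [0.0, -0.001, -1.0]]
contact_force: [-1.0, -0.2, 5.5]
opening: 0.0325
grasp_force: 81.2
tool_pos: [0.4654, -0.2865, 0.1414]
opening: 0.0328
0.0009 -0.0028 -0.2928 -0.1593 -0.0236 0.0360 rows>=3.3 t 51.8 op 32.8
```

```bash
python3 steer.py '0.001 -0.003 -0.293 -0.1587 -0.0236 0 0.02;0.001 -0.003 -0.293 -0.1587 -0.0236 0 0.02;0.001 -0.003 -0.293 -0.1587 -0.0236 0 0.02;0.001 -0.003 -0.293 -0.1587 -0.0236 0 0.02;0.001 -0.003 -0.293 -0.1587 -0.0236 0.02 0.02;0.001 -0.003 -0.293 -0.1587 -0.0236 0.036 0.02;0.001 -0.003 -0.293 -0.1587 -0.0236 0.036 0.02;0.001 -0.003 -0.293 -0.1587 -0.0236 0.036 0.02;0.001 -0.003 -0.293 -0.1587 -0.0236 0.036 0.02'|grep -E 'pos|open'; python3 go.py 615.6 -342.7 105 4.75; python3 - <<'E'
from mark import *
s=arm.camera("side");t=arm.camera("top");P=arm.state()["tool_pos"];x,y=map(int,proj("side",P))
crop(s,x-40,y-45,125,90,6,"g7")
E
```

```text
tool_pos: [0.6157, -0.3428, 0.1047]
opening: 0.0326
0.0003 -0.0003 0.0000 0.0001 0.0001 -0.0003 rows>=0.0 t 52.6 op 32.6
```

View pics/g7.png

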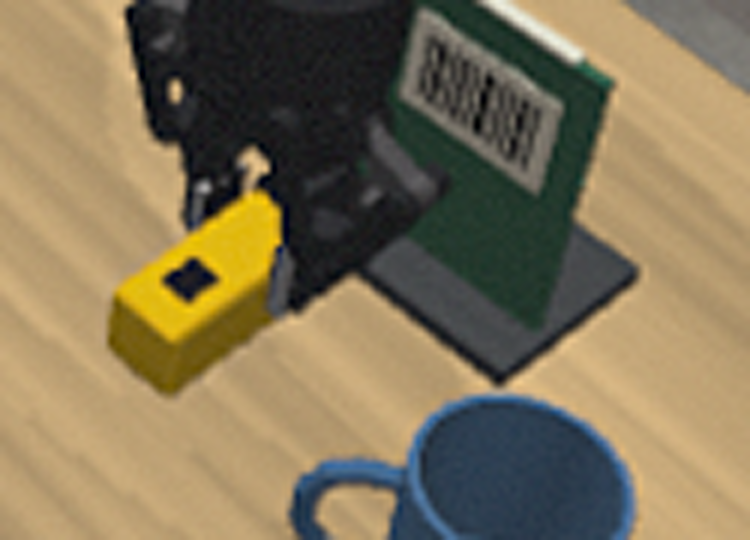

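The scanner is level and faces the label square on, with the nose 80 mm away; the side view agrees. Holding for more than two seconds.

```bash
python3 steer.py '0 0 0 0 0 0 0.02;0 0 0 0 0 0 0.02;0 0 0 0 0 0 0.02;0 0 0 0 0 0 0.02;0 0 0 0 0 0 0.02;0 0 0 0 0 0 0.02;0 0 0 0 0 0 0.02;0 0 0 0 0 0 0.02;0 0 0 0 0 0 0.02;0 0 0 0 0 0 0.02;0 0 0 0 0 0 0.02;0 0 0 0 0 0 0.02;0 0 0 0 0 0 0.02;0 0 0 0 0 0 0.02;0 0 0 0 0 0 0.02'|grep -E 'pos|time';python3 steer.py '0 0 0 0 0 0 0.02;0 0 0 0 0 0 0.02;0 0 0 0 0 0 0.02;0 0 0 0 0 0 0.02;0 0 0 0 0 0 0.02;0 0 0 0 0 0 0.02;0 0 0 0 0 0 0.02;0 0 0 0 0 0 0.02;0 0 0 0 0 0 0.02;0 0 0 0 0 0 0.02;0 0 0 0 0 0 0.02;0 0 0 0 0 0 0.02;0 0 0 0 0 0 0.02;0 0 0 0 0 0 0.02;0 0 0 0 0 0 0.02'|grep -E 'pos|time'; python3 - <<'E'
from mark import *
t=cv2.imread("pics/top0.png")[:,:,::-1]
for nm,p,z in(("ins R",(267.5,200),.109),("ins L",(188,205),.109),("wall R top",(298.4,220),.128),("front inner?",(270,223),.139),("chest front edge",(240,169),.150)):
  print(nm,(plane("top",p,z)[:2]*1000@R).round(1))
t=arm.camera("top"); g=hsv(t)
print(t[200,262:306].sum(1).tolist())
r=blobs("top",t,(0,150,80),(8,255,255),(175,205,312,245),.139,50);show("front",r)
for b in r: q=b["pts"]*1000@R;print(q.min(0),q.max(0))
print([ (g[y,275].tolist()) for y in range(158,232,2)])
E
```

```text
time: 54.25
tool_pos: [0.6157, -0.3427, 0.1042]
time: 55.75
tool_pos: [0.6157, -0.3427, 0.1042]
ins R [629.7 -28. ]
ins L [628.1 214.7]
wall R top [ 558.4 -117. ]
front inner? [552.1 -31.7]
chest front edge [720.5  49.4]
[310, 271, 92, 108, 112, 233, 430, 415, 411, 412, 412, 415, 413, 414, 413, 414, 412, 415, 417, 415, 415, 416, 415, 418, 414, 415, 415, 415, 414, 414, 415, 412, 414, 408, 350, 381, 410, 405, 405, 406, 406, 403, 402, 404]
front [241.8 222.3] a 626 c (551.8, 100.8) LxW 368.9 17.6 ang -84.9
[ 549.692006   -133.11510137] [567.32110211 235.82350198]
[[0, 0, 68], [0, 0, 67], [0, 0, 67], [90, 4, 68], [120, 4, 65], [20, 89, 115], [19, 88, 166], [20, 88, 169], [20, 87, 172], [20, 86, 175], [20, 87, 165], [20, 88, 168], [20, 89, 166], [19, 88, 166], [20, 86, 171], [19, 89, 164], [19, 87, 158], [20, 89, 160], [20, 90, 158], [20, 89, 160], [19, 90, 162], [19, 89, 164], [19, 89, 163], [20, 89, 158], [19, 91, 160], [19, 87, 165], [19, 90, 161], [19, 89, 163], [19, 88, 165], [20, 86, 163], [4, 186, 141], [3, 204, 139], [3, 199, 133], [6, 179, 74], [14, 122, 115], [19, 89, 154], [20, 88, 163]]
```

Held still from t ≈ 52.6 to 55.75 s. Next is the bay, whose centre is at about chest (638,−72).

```bash
python3 steer.py '0 0 0 0 0 -0.05 0.02;0 0 0 0 0 -0.095 0.02;0 0 0 0 0 -0.095 0.02;0 0 0 0 0 -0.095 0.02'|grep pos; python3 go.py 641.3 -15 200 5.1
```

```text
tool_pos: [0.6162, -0.3429, 0.2008]
-0.0012 0.0017 -0.0059 -0.0523 0.3247 0.0005 rows>=6.6 t 56.2 op 32.8
```

```bash
python3 steer.py '-0.001 0.002 -0.006 -0.0523 0.3247 0 0.02;-0.001 0.002 -0.006 -0.0523 0.3247 0 0.02;-0.001 0.002 -0.006 -0.0523 0.3247 0 0.02;-0.001 0.002 -0.006 -0.0523 0.3247 0 0.02;-0.001 0.002 -0.006 -0.0523 0.3247 0 0.02;-0.001 0.002 -0.006 -0.0523 0.3247 0 0.02;-0.001 0.002 -0.006 -0.0523 0.3247 0 0.02;-0.001 0.002 -0.006 -0.0523 0.3247 0.04 0.02;-0.001 0.002 -0.006 -0.0523 0.3247 0.04 0.02;-0.001 0.002 -0.006 -0.0523 0.3247 0.04 0.02'|grep pos; python3 go.py 641.3 -15 103 5.1; python3 - <<'E'
from mark import *
s=arm.camera("side");P=arm.state()["tool_pos"];c=P[:2]
x0,y0,f=240,140,6
B=cv2.resize(s[y0:y0+95,x0:x0+115],None,fx=f,fy=f,interpolation=2)
def px(p): return tuple(int(v) for v in ((proj("side",p)-[x0,y0]+.5)*f))
for o in([(-60,17),(-60,-17),(55,-20),(55,20)],): cv2.polylines(B,[np.array([px(W(a,.085,(.6419,-.015))) for a in o])],True,(255,0,255),1)
cv2.polylines(B,[np.array([px(W(a,.085,(.6419,-.015))) for a in((-70,43),(-70,-43),(80,-43),(80,43))])],True,(0,255,255),1)
cv2.imwrite("pics/g8.png",B[:,:,::-1])
E
```

```text
tool_pos: [0.6396, -0.015, 0.1575]
0.0020 -0.0078 -0.0000 -0.0021 -0.0003 0.0545 rows>=1.1 t 57.2 op 32.8
```

View pics/g8.png

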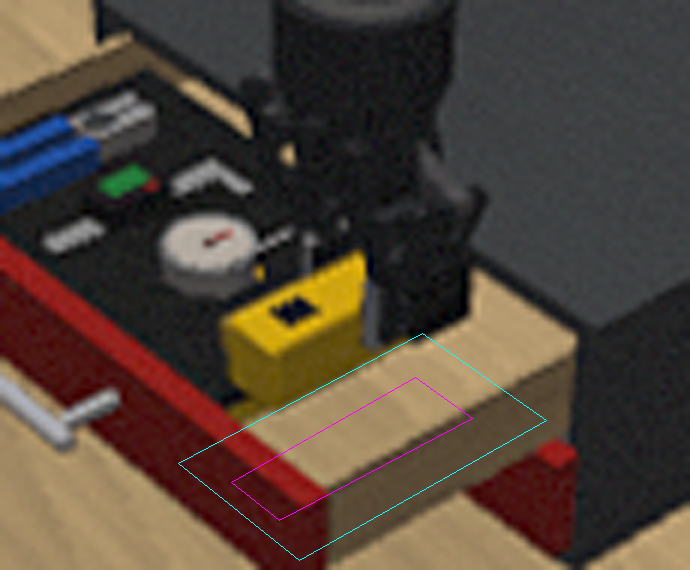

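The tools look seated in the picture, and the bay outline fits the compartment. I'm lowering the scanner.

```bash
python3 steer.py '0.002 -0.008 0 -0.0021 -0.0003 0 0.02;0.002 -0.008 0 -0.0021 -0.0003 0 0.02;0.002 -0.008 0 -0.0021 -0.0003 0.02 0.02;0.002 -0.008 0 -0.0021 -0.0003 0.04 0.02;0.002 -0.008 0 -0.0021 -0.0003 0.0545 0.02;0.002 -0.008 0 -0.0021 -0.0003 0.0545 0.02;0.002 -0.008 0 -0.0021 -0.0003 0.0545 0.02'|grep -E 'pos|con'; python3 steer.py '0 0 0 0 0 0.003 0.02;0 0 0 0 0 0.005 0.02;0 0 0 0 0 0.005 0.02'|grep -E 'pos|con'
```

```text
tool_pos: [0.6434, -0.0152, 0.1058]
contact_force: [-0.5, -0.3, -2.1]
tool_pos: [0.643, -0.0148, 0.1002]
contact_force: [1.1, 0.1, -2.1]
```

```bash
python3 steer.py '0 0 0 0 0 0.001 0.02;0 0 0 0 0 0.0025 0.02;0 0 0 0 0 0.0025 0.02'|grep -E 'pos|con'; python3 steer.py '0 0 0 0 0 0 0.042;0 0 0 0 0 0 0.042;0 0 0 0 0 0 0.042;0 0 0 0 0 0 0.042;0 0 0 0 0 -0.04 0.042;0 0 0 0 0 -0.08 0.042;0 0 0 0 0 -0.12 0.042;0 0 0 0.05 0 -0.12 0;0 0 0 0.1 0 -0.12 0;0 0 0 0.15 0 -0.12 0;0 0 0 0.15 0 -0.12 0;0 0 0 0.15 0 -0.12 0'; python3 - <<'E'
from mark import *
s=arm.camera("side");t=arm.camera("top")
for n,im,bx in(("top",t,(260,170,305,230)),("side",s,(270,175,330,225))):
  for b in blobs(n,im,(20,140,60),(32,255,255),bx,.103,30):
    q=b["pts"]*1000@R; print(n,b["a"],b["ang"],q.min(0).round(1),q.max(0).round(1))
g=hsv(t);x0,y0=180,215
# handle in top view: bright grey
for b in blobs("top",t,(0,0,150),(180,40,255),(215,222,275,255),.112,10):
    q=b["pts"]*1000@R; print("handle T",b["px"],b["a"],b["c"],b["L"],b["W"],q.min(0).round(1),q.max(0).round(1))
for b in blobs("side",s,(0,0,130),(180,40,255),(215,180,262,225),.112,10):
    q=b["pts"]*1000@R; print("handle S",b["px"],b["a"],b["c"],b["L"],b["W"],q.min(0).round(1),q.max(0).round(1))
E
```

```text
tool_pos: [0.6433, -0.0148, 0.0981]
contact_force: [0.1, -0.2, 1.8]
time: 59.75
tool_pos: [0.4922, -0.0283, 0.2171]
ee_rot: [[-0.996, -0.089, 0.007], [-0.089, 0.996, -0.0], [-0.007, -0.001, -1.0]]
contact_force: [-0.0, 0.3, 0.2]
opening: -0.0
grasp_force: 0.0
top 103 -84.8 [631.5 -89. ] [664.2 -53. ]
side 432 5.1 [594.3 -93.9] [734.9 -29.2]
side 92 5.7 [623.8  -9.8] [706.9  23.6]
handle T [238.7 237.6] 70 (510.9, 108.6) 107.0 8.8 [514.2   9.2] [523.3 116.3]
handle T [225.4 231.8] 14 (527.0, 151.4) 29.4 5.3 [523.6 100.9] [553.  106.4]
handle S [239.9 200.5] 123 (529.6, 102.8) 128.5 42.4 [515.  -9.] [557.4 119.4]
```

The scanner is down in the bay (floor contact at TCP 0.098). Next I go behind the handle (chest x ≈ 519, y ≈ 52) and push the drawer shut.

```bash
python3 go.py 475 94.5 217 5.1; python3 steer.py '0 0.007 0 0.006 0.124 0 0;0 0.007 0 0.006 0.124 0 0;0 0.007 0 0.006 0.124 0 0;0 0.007 0 0.006 0.124 0 0;0 0.007 0 0.006 0.124 0.03 0;0 0.007 0 0.006 0.124 0.08 0;0 0.007 0 0.006 0.124 0.117 0;0 0.007 0 0.006 0.124 0.117 0;0 0.007 0 0.006 0.124 0.117 0' 40; python3 - <<'E'
from mark import *
s=arm.camera("side");P=arm.state()["tool_pos"];print(P[:2]*1000@R)
for b in blobs("side",s,(20,140,60),(32,255,255),(270,165,340,225),.103,30):
    q=b["pts"]*1000@R; print(b["px"],b["a"],b["ang"],q.min(0).round(1),q.max(0).round(1))
E
```

```text
-0.0008 0.0075 0.0001 0.0083 0.1240 -0.0000 rows>=2.5 t 59.9 op -0.1
time: 60.75
tool_pos: [0.4778, 0.0945, 0.0998]
ee_rot: [[-0.996, -0.089, -0.002], [-0.089, 0.996, -0.001], [0.002, -0.001, -1.0]]
contact_force: [0.5, -0.7, 0.2]
opening: 0.0005
grasp_force: 0.0
[485.13428802  51.81894075]
[298.8 202.9] 432 5.3 [594.3 -93.9] [734.3 -29. ]
[287.9 192.4] 93 5.6 [623.5  -9.7] [707.1  23.8]
```

```bash
python3 steer.py '0 0 0 -0.01 0 0 0;0 0 0 -0.02 0 0 0;0 0 0 -0.03 0 0 0;0 0 0 -0.04 0 0 0;0 0 0 -0.05 0 0 0;0 0 0 -0.06 0 0 0;0 0 0 -0.07 0 0 0;0 0 0 -0.08 0 0 0;0 0 0 -0.09 0 0 0;0 0 0 -0.1 0 0 0;0 0 0 -0.11 0 0 0;0 0 0 -0.12 0 0 0;0 0 0 -0.13 0 0 0;0 0 0 -0.14 0 0 0;0 0 0 -0.15 0 0 0;0 0 0 -0.16 0 0 0;0 0 0 -0.168 0 0 0;0 0 0 -0.172 0 0 0;0 0 0 -0.172 0 0 0'|grep -E 'pos|con'; python3 steer.py '0 0 0 -0.004 0 0 0;0 0 0 -0.008 0 0 0;0 0 0 -0.008 0 0 0'|grep -E 'pos|con'
```

```text
tool_pos: [0.6483, 0.1101, 0.0989]
contact_force: [0.3, 0.4, -0.2]
tool_pos: [0.6485, 0.1101, 0.0989]
contact_force: [-17.7, -1.9, 10.3]
```

```bash
python3 steer.py '0 0 0 0.02 0 0 0;0 0 0 0.06 0 0 0;0 0 0 0.1 0 0 0;0 0 0 0.12 0 -0.05 0;0 0 0 0.15 0 -0.1 0;0 0 0 0.2 0.05 -0.1 0;0 0 0 0.2 0.1 -0.1 0;0 0 0 0.2 0.1 -0.1 0'|grep -E 'pos|con'; cat > fr.py <<'E'
from mark import *
t0=cv2.imread("pics/top0.png")[:,:,::-1].copy();s0=cv2.imread("pics/side0.png")[:,:,::-1].copy()
for nm,t,s in(("start",t0,s0),("now",arm.camera("top"),arm.camera("side"))):
  for n,im,bx in(("top",t,(165,140,320,245)),("side",s,(200,100,345,245))):
    for b in blobs(n,im,(0,150,50),(8,255,255),bx,.139,100):
      q=b["pts"]*1000@R;print(nm,n,b["a"],b["px"],b["ang"],"x",q[:,0].min().round(1),q[:,0].max().round(1),"y",q[:,1].min().round(1),q[:,1].max().round(1))
E
python3 fr.py
```

```text
tool_pos: [0.4464, 0.195, 0.2009]
contact_force: [0.6, -1.0, -1.0]
start top 856 [241.9 228.3] -84.9 x 529.1 552.2 y -133.1 235.7
start side 187 [330.  223.1] 7.2 x 610.4 666.5 y -224.4 -169.5
start side 1612 [236.8 191.5] -88.6 x 500.5 577.9 y -180.4 267.8
now top 1636 [241.8 177. ] -84.8 x 673.2 722.6 y -133.8 235.2
now side 2605 [290.2 184.2] -85.0 x 610.3 722.1 y -224.7 232.9
```

```bash
python3 - <<'E'
from mark import *
s=arm.camera("side");t=arm.camera("top")
m=cv2.inRange(hsv(s),(0,150,50),(8,255,255))
print([(y,int(np.where(m[y,310:350])[0].max()+310)) for y in range(170,245,3) if m[y,310:350].any()])
for X in(700,710,715,720,725): print(X,[proj("side",W((X,-133),z,(0,0))).round(1).tolist() for z in(.139,.09,.03)])
# top view column profile through right part of front and chest
for c in(280,): print([(y,t[y,c].tolist()) for y in range(158,190,1)])
for z in(.139,.15): print([ (X,proj("top",W((X,-60),z,(0,0))).round(1).tolist()) for X in(700,705,720,735)])
E
```

```text
[(182, 315), (185, 319), (188, 322), (191, 327), (194, 331), (197, 336), (200, 337), (203, 336), (206, 335), (209, 336), (212, 335), (215, 335), (218, 335), (221, 335), (224, 335), (227, 335), (230, 334)]
700 [[331.6, 200.2], [330.5, 214.1], [329.2, 230.3]]
710 [[334.2, 198.7], [333.1, 212.6], [331.7, 228.8]]
715 [[335.6, 197.9], [334.4, 211.9], [333.0, 228.0]]
720 [[336.9, 197.2], [335.7, 211.1], [334.3, 227.3]]
725 [[338.2, 196.5], [337.0, 210.4], [335.5, 226.5]]
[(158, [65, 65, 65]), (159, [65, 65, 65]), (160, [65, 64, 65]), (161, [65, 65, 64]), (162, [65, 65, 65]), (163, [65, 65, 65]), (164, [65, 65, 65]), (165, [64, 64, 65]), (166, [60, 62, 62]), (167, [45, 41, 36]), (168, [84, 36, 29]), (169, [137, 35, 28]), (170, [134, 37, 29]), (171, [136, 37, 29]), (172, [128, 37, 28]), (173, [58, 31, 22]), (174, [72, 31, 22]), (175, [71, 31, 22]), (176, [70, 30, 22]), (177, [81, 30, 22]), (178, [110, 36, 27]), (179, [71, 32, 24]), (180, [71, 31, 23]), (181, [70, 31, 22]), (182, [73, 34, 24]), (183, [112, 83, 60]), (184, [156, 138, 101]), (185, [150, 132, 97]), (186, [148, 130, 95]), (187, [148, 129, 96]), (188, [150, 131, 96]), (189, [152, 133, 98])]
[(700, [276.6, 174.6]), (705, [276.5, 173.0]), (720, [276.3, 168.2]), (735, [276.0, 163.5])]
[(700, [276.6, 173.5]), (705, [276.5, 171.9]), (720, [276.2, 167.2]), (735, [276.0, 162.4])]
```

The drawer is shut: its front is in line with the fixed lower front (right edge continuous from (337,200) to (334,230)), and it hit a rigid stop. The arm is clear, so I'm handing in.

```bash
python3 -c "
from workcell import arm
print(arm.job_done())"
```

```text
the job is handed in; nothing more can be done
None
```

I handed the job in: all four tools pressed home, the label faced with the scanner for over 3 s, the scanner laid in its bay, and the drawer pushed in until it hit a firm stop. The stop came about 10 mm short of the nominal 180 mm travel in the pictures, though the front looks flush. No verdict came back.

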